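# Load the labware onto its docking plates

## Robot

A 6-joint arm with a two-finger parallel gripper is mounted at the origin on the work surface. World frame = base frame: x ahead of the robot, y to its left, z up, the work surface at z = 0. Lengths are in m, angles in rad, forces in N, time in s.
With the tool pointing down it reaches from about 0.375 to 0.975 m from the base axis. Payload 3.8 kg.
Tool frame: the origin (TCP) lies on the centre line of the jaws, within the pads' length; the fingertips stand 8 mm ahead of it and the grasp point (between the pads) lies 11 mm behind it; z points along the fingers, y is the direction in which the jaws open and shut (so a half turn about z gives the same grasp; the last joint's range is limited). The gripper opens to 85 mm and grips with 20 to 120 N. Pads are 22 mm wide; open, the fingers measure 114 mm over their backs; the gripper's body (76 mm by 85 mm) begins 54 mm behind the grasp point. The pads swing forward as they close: fully open they stand 13 mm farther back than shut.
Start: joints at [-1.233, 0.264, 1.604, -0, 1.274, -0.037], TCP at [0.247, -0.628, 0.239] pointing down, gripper open.
Joint ranges: [-2.63, 2.63], [-0.94, 2.18], [0.31, 2.57], [-1.31, 4.45], [0, 2.66], [-2.55, 2.55]. Speed limits (rad/s): [2.57, 2.57, 3.14, 3.14, 3.14, 3.14].

## Interface

Orientations are given as a rotation vector (axis times angle).
In Python, from workcell import bot gives the robot as it stands.
- The arm moves only by the tool arm_command, never from a script. Its arguments are lists of equal length, an entry for each row: "slide": the shift along the tool's x, y, z in m, a list of three; "angular": the turn, a rotation vector about the tool's x, y, z in degrees, a list of three; "hand": the finger opening in m, from 0 to 0.0854. A call has exactly 8 rows; each row shifts and turns the pose as measured when the row begins, along the tool's axes as they then stand; what a row does not reach is not made up. A row lasts 1/10 s, in which the tool goes at most 50 mm and 8.59 degrees, less where a joint would pass 70% of its speed; a pose out of reach is approached as far as the arm can. A call is refused whole if a number of a shift passes 0.05 or a number of a turn 8.59, either way. A call with a gripper value outside its range is refused whole. The fingers move at their own pace and stop on an object; "squeeze" is the grip in N (left out, the last holds). Time passes only in rows, so rows that do not move let the fingers close, or fill a call up. It gives the time, the measured TCP pose, the force and the opening at its end, in the units of the state.
- bot.read_state(): the state, without advancing time (a new reading comes with each control period).
- bot.read_camera(name): name is "scene" or "top" or "wrist"; returns the picture (400x640x3 uint8, red, green, blue); there is no depth.
- bot.get_calibration(name): a dict with "fx", "fy", "cx", "cy" (pixels), "k1" (the pictures are not rectified: a ray, as slopes to the right and down, at radius r is drawn at 1 + k1 r^2 times it, then the intrinsics apply), "R" (3x3) and "t" (3): a world point X has camera coordinates R X + t. Camera axes: x right, y down, z forward; pixel columns grow to the right and rows downward; lengths in m; the calibration is good to about 2 mm. A picture is of the moment at which its call begins: read the wrist's pose just before it. get_calibration takes no time and is no camera call; for the wrist camera it gives the pose at the moment of the call.
- bot.finish_job(): hands the job in, once; it reports no verdict.
The state is a dict: "time": time; "q": joint angles; "joint_vel": joint speeds; "joint_torque": joint torques, N m; "tool_pos": TCP position; "tcp_rot": TCP orientation; "wrist_force": force on the tool from outside, world axes, zero at the start; "torque": the same for the moment, N m; "width": opening from 0.0 (shut) to 1.0 (fully open).
Only numpy, scipy, OpenCV 4.12 (cv2) and the standard library are available. Lean on these libraries where they do the work, as an engineer would, in place of code of your own. Each camera call takes 0.05 s, during which the arm holds its last target.

## Task

Get the assay station ready: stand each of the four pieces of labware (blue deep-well block, yellow trough, green square bottle, red round jar) upright on the docking plate whose outline has its shape and colour, centred in the outline and square to it. Set each one down rather than dropping it, let go of everything, and leave the grey tip box and the white beaker where they are.

Things in the scene. Friction and masses are not known exactly. Their poses are not given: they have to be found in the camera images.
- block: Blue deep-well block, a solid box 78 (x) by 56 (y) by 42 mm high with a 6 by 4 grid of dark square wells on its top, about 0.14 kg. Take it across its 56 mm width. Origin at the centre of its underside; x along the 78 mm length, z up. It stands upright on the bench at the start, anywhere among the other labware and docking plates, at any of a range of yaws.
- trough: Yellow open reagent trough, long and narrow, 86 (x) by 36 (y) by 36 mm high outside, walls 4 mm, empty, about 0.08 kg, stiff. Take it across its 36 mm outer width. Origin at the centre of its underside; x along the 86 mm length, z up. It stands upright on the bench at the start, anywhere among the other labware and docking plates, at any of a range of yaws.
- bottle: Green square bottle with a round white cap: body 46 by 46 by 48 mm high, cap 30 mm across reaching up to 70 mm, about 0.15 kg. Take it by two opposite flat sides or the cap. Origin at the centre of its underside; x and y square to the flat sides, z up. It stands upright on the bench at the start, anywhere among the other labware and docking plates, at any of a range of yaws.
- jar: Red round jar with a red lid: 50 mm across, lid 52 mm across from 38 mm up to the top at 50 mm, about 0.12 kg. Origin at the centre of its underside; z up, its yaw does not matter. It stands upright on the bench at the start, anywhere among the other labware and docking plates, at any of a range of yaws.
- block_dock: Black docking plate fixed to the bench, 112 (x) by 90 (y) mm and 6 mm thick, flat on top, with a thin blue outline of a wide rectangle drawn on it (94 by 72 mm inside the line); place for the blue deep-well block. Origin at the centre of its underside; z up; x along the long side.
- trough_dock: Black docking plate fixed to the bench, 120 (x) by 70 (y) mm and 6 mm thick, flat on top, with a thin yellow outline of a long narrow rectangle drawn on it (102 by 52 mm inside the line); place for the yellow trough. Origin at the centre of its underside; z up; x along the long side.
- bottle_dock: Black docking plate fixed to the bench, 80 by 80 mm and 6 mm thick, flat on top, with a thin green outline of a square drawn on it (62 by 62 mm inside the line); place for the green square bottle. Origin at the centre of its underside; z up; x and y along its sides.
- jar_dock: Black docking plate fixed to the bench, 86 by 86 mm and 6 mm thick, flat on top, with a thin red outline of a circle drawn on it (68 mm across inside the line); place for the red round jar. Origin at the centre of its underside; z up.
- tip_box: Bystander: closed grey pipette-tip box with a white top dotted with dark holes, 85 by 65 by 50 mm high, 0.25 kg, loose on the bench beyond the work to the robot's left. Not to be moved. Origin at the centre of its underside.
- beaker: Bystander: white beaker, 64 mm across the rim, 75 mm high, 0.18 kg, loose on the bench at the far side in the middle. Not to be moved. Origin at the centre of its underside.
Not all that is in view belongs to the job. Several things look just like the block: the one meant starts farthest to the robot's left.

How it is judged:
At the end, for the whole second after the job is handed in: Each piece stands upright (0.12 rad), at rest and released on the plate of its own shape and colour, its centre within 12 mm of the plate's centre along each plate axis; block and trough along their outline and bottle square to it within 0.3 rad (any way round), jar at any yaw (x of block in the frame of block_dock between -0.012 and 0.012 m and y of block in the frame of block_dock between -0.012 and 0.012 m and z of block in the frame of block_dock between 0.003 and 0.01 m and angle between each of block, trough, bottle, jar's own z axis and vertical below 0.12 rad and linear speed of each of block, trough, bottle, jar below 0.02 m/s and angular speed of each of block, trough, bottle, jar below 0.2 rad/s and angle between the x axis of block and the x axis of block_dock, either way round below 0.3 rad and x of trough in the frame of trough_dock between -0.012 and 0.012 m and y of trough in the frame of trough_dock between -0.012 and 0.012 m and z of trough in the frame of trough_dock between 0.003 and 0.01 m and angle between the x axis of trough and the x axis of trough_dock, either way round below 0.3 rad and x of bottle in the frame of bottle_dock between -0.012 and 0.012 m and y of bottle in the frame of bottle_dock between -0.012 and 0.012 m and z of bottle in the frame of bottle_dock between 0.003 and 0.01 m and (angle between the x axis of bottle and the x axis of bottle_dock, either way round below 0.3 rad or angle between the x axis of bottle and the y axis of bottle_dock, either way round below 0.3 rad) and x of jar in the frame of jar_dock between -0.012 and 0.012 m and y of jar in the frame of jar_dock between -0.012 and 0.012 m and z of jar in the frame of jar_dock between 0.003 and 0.01 m); the robot touches nothing.
It fails at once if a piece of labware is dropped or thrown (falls free from more than about 25 mm) ((contact force between block and the fingers below 0.05 N and linear speed of block above 0.7 m/s) or (contact force between trough and the fingers below 0.05 N and linear speed of trough above 0.7 m/s) or (contact force between bottle and the fingers below 0.05 N and linear speed of bottle above 0.7 m/s) or (contact force between jar and the fingers below 0.05 N and linear speed of jar above 0.7 m/s)).
It fails at once if the tip box is pushed more than 30 mm or tipped (distance of tip_box from where it was at the start of the episode above 0.03 m or angle between tip_box's own z axis and vertical above 0.3 rad).
It fails at once if the beaker is pushed more than 30 mm or tipped (distance of beaker from where it was at the start of the episode above 0.03 m or angle between beaker's own z axis and vertical above 0.3 rad).
It also fails if it takes over 102 s, if anything falls off the work surface, if the arm or the gripper's body presses on something with over 40 N, if the wrist force passes 120 N, or if a joint passes its speed limit or range.

## Working session

There is one attempt and no reset: what is moved stays moved. The work goes in short steps, Python scripts to look and compute and a tool call to move; the robot and the scene stay as the last step left them, time stands still between calls to the robot, and variables do not carry over. Pictures are saved under pics/ and viewed, and the job is handed in when it is done.

Besides the shell and the picture viewer there is one more tool, called after "Request:" as a command line: name --argument value ..., lists and objects as JSON in quotes. arm_command: Moves the arm, as the interface text tells. Its arguments: {"type":"object","properties":{"slide":{"type":"array","items":{"type":"array","items":{"type":"number"}}},"angular":{"type":"array","items":{"type":"array","items":{"type":"number"}}},"hand":{"type":"array","items":{"type":"number"}},"squeeze":{"type":"number"}},"required":["slide","angular","hand"]}

```bash
mkdir -p pics; ls; python3 - <<'E'
from workcell import bot
import cv2
s=bot.read_state(); print(s)
for n in("scene","top","wrist"):
    c=bot.get_calibration(n); print(n,c)
    im=bot.read_camera(n); cv2.imwrite(f"pics/{n}0.png",im[:,:,::-1])
E
```

```text
pics
{'time': 0.0, 'q': array([-1.23290196e+00,  2.64787256e-01,  1.60540664e+00, -1.58932806e-05,
        1.27365854e+00, -3.69103446e-02]), 'joint_vel': array([ 0.00091272,  0.00013325, -0.00161267,  0.00046355, -0.00049175,
       -0.0005674 ]), 'joint_torque': array([ 2.42166017e-03, -5.15105331e+01, -3.67312038e+01,  2.31847671e-04,
        1.27732390e-02, -1.25434084e-05]), 'tool_pos': array([ 0.24686068, -0.62746987,  0.23792138]), 'tcp_rot': array([-3.08439381e+00, -5.84893207e-01,  5.55378857e-04]), 'wrist_force': array([ 0.28018777, -0.09880326, -0.37653108]), 'torque': array([-0.0225134 , -0.02993338,  0.0106085 ]), 'width': 1.0006572545499834}
scene {'fx': 498.3823559457235, 'fy': 498.3823559457235, 'cx': 313.8026044334035, 'cy': 201.21247604039414, 'k1': 0.052371145043808603, 'R': array([[ 0.82442962,  0.5657908 ,  0.01402011],
       [ 0.47833678, -0.68332963, -0.55159273],
       [-0.30250574,  0.46145572, -0.83399574]]), 't': array([-0.3482003 , -0.28139471,  1.70937413])}
top {'fx': 441.3848510764981, 'fy': 441.3848510764981, 'cx': 327.72501543115953, 'cy': 202.71258504097818, 'k1': -0.10489113869245115, 'R': array([[ 0.01262259, -0.9997493 , -0.0184933 ],
       [-0.99667169, -0.0110898 , -0.08076235],
       [ 0.08053701,  0.01945118, -0.99656181]]), 't': array([-0.07348219,  0.45711894,  1.42800263])}
wrist {'fx': 315.7413567268866, 'fy': 315.7413567268866, 'cx': 319.09952077544085, 'cy': 199.3219432773868, 'k1': -0.038441245549552264, 'R': array([[ 0.36593675, -0.93063388, -0.00329764],
       [-0.89311401, -0.35217513,  0.27985718],
       [-0.26160592, -0.09946486, -0.96003598]]), 't': array([-0.67387277, -0.03645746,  0.3799154 ])}
```

View pics/top0.png

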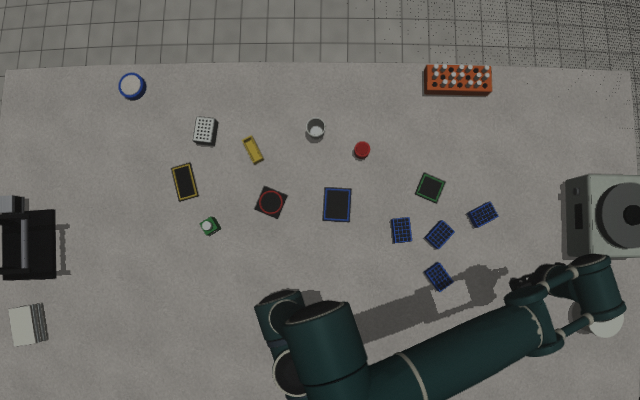

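View pics/scene0.png

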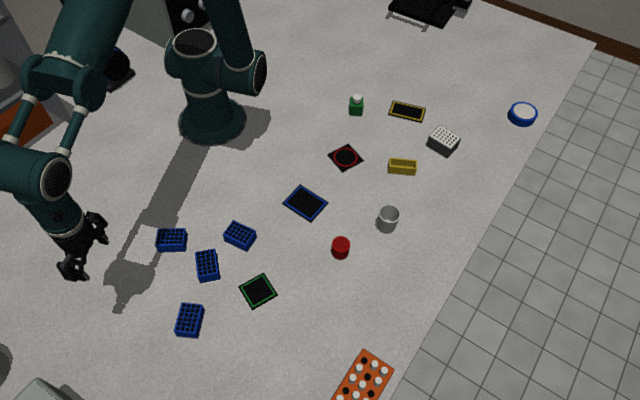

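The top view (robot's left is image left) shows four look-alike blocks at about (401,230), (439,234), (482,214) and (438,276). The farthest left is (401,230). The other pieces are the trough (253,150), bottle (209,226) and jar (362,150). The docks are block (337,204), trough (185,181), bottle (430,187) and jar (271,202).

```bash
cat > h.py <<'E'
import numpy as np, cv2
from workcell import bot
def ray(c,uv):
    K=np.array([[c['fx'],0,c['cx']],[0,c['fy'],c['cy']],[0,0,1]])
    p=((np.array(uv,float).reshape(-1,2)-[c['cx'],c['cy']])/[c['fx'],c['fy']])
    u=p.copy()
    for _ in range(30):
        u=p/(1+c['k1']*(u**2).sum(1,keepdims=True))
    d=np.c_[u,np.ones(len(u))]@c['R']
    o=-c['R'].T@c['t']
    return o,d
def cast(c,uv,z):
    o,d=ray(c,uv); s=(z-o[2])/d[:,2]; return o+s[:,None]*d
def proj(c,X):
    q=np.atleast_2d(X)@c['R'].T+c['t']; u=q[:,:2]/q[:,2:]
    u=u*(1+c['k1']*(u**2).sum(1,keepdims=True)); return u*[c['fx'],c['fy']]+[c['cx'],c['cy']]
RNG={'blue':((100,110,40),(130,255,255)),'yellow':((20,100,60),(34,255,255)),'green':((50,80,30),(85,255,255)),'red':((172,110,50),(180,255,255))}
def mask(im,col):
    h=cv2.cvtColor(im,cv2.COLOR_RGB2HSV); lo,hi=RNG[col]
    m=cv2.inRange(h,lo,hi)
    if col=='red': m|=cv2.inRange(h,(0,140,50),(6,255,255))
    return m
def blobs(im,col,amin=30):
    m=mask(im,col); cs,_=cv2.findContours(m,cv2.RETR_EXTERNAL,cv2.CHAIN_APPROX_NONE)
    return [c[:,0,:].astype(float) for c in cs if cv2.contourArea(c)>amin]
E
python3 - <<'E'
from h import *
im=cv2.imread('pics/top0.png')[:,:,::-1].copy(); c=bot.get_calibration('top')
H={'blue':.042,'yellow':.036,'green':.048,'red':.05}
for col in H:
  for b in blobs(im,col):
    for z in (.006,H[col]):
      P=cast(c,b,z)[:,:2].astype(np.float32); r=cv2.minAreaRect(P*1000)
      w,h=r[1];a=r[2]
      if w<h: a+=90;w,h=h,w
      print(col,b.mean(0).round(),'z',z,'c',np.round(r[0],1),'sz',round(w),round(h),'yaw',round(a,1))
b=im[170:300,370:510]; cv2.imwrite('pics/c1.png',cv2.resize(b,None,fx=5,fy=5,interpolation=cv2.INTER_CUBIC)[:,:,::-1])
E
```

```text
blue [440. 280.] z 0.006 c [ 220.5 -434.7] sz 81 58 yaw 36.6
blue [440. 280.] z 0.042 c [ 223.5 -426.3] sz 79 57 yaw 36.6
blue [440. 234.] z 0.006 c [ 359.3 -438.4] sz 80 58 yaw 137.2
blue [440. 234.] z 0.042 c [ 358.9 -429.9] sz 78 56 yaw 137.2
blue [402. 231.] z 0.006 c [ 373.2 -312.1] sz 78 57 yaw 6.5
blue [402. 231.] z 0.042 c [ 372.4 -306.7] sz 76 56 yaw 6.5
blue [486. 213.] z 0.006 c [ 427.1 -586.1] sz 80 57 yaw 118.2
blue [486. 213.] z 0.042 c [ 425. -574.] sz 78 56 yaw 118.2
blue [337. 204.] z 0.006 c [454.4 -97.5] sz 105 83 yaw 177.2
blue [337. 204.] z 0.042 c [451.6 -97.5] sz 102 81 yaw 177.2
blue [133.  86.] z 0.006 c [865.5 628.4] sz 96 92 yaw 30.9
blue [133.  86.] z 0.042 c [852.5 610.5] sz 93 90 yaw 30.9
yellow [184. 181.] z 0.006 c [525.8 418. ] sz 115 63 yaw 16.5
yellow [184. 181.] z 0.036 c [522.  407.4] sz 113 62 yaw 16.5
yellow [252. 149.] z 0.006 c [637.4 189.3] sz 90 36 yaw 27.8
yellow [252. 149.] z 0.036 c [631.3 183.4] sz 88 35 yaw 27.8
green [208. 225.] z 0.006 c [378.9 328.2] sz 47 47 yaw 31.9
green [208. 225.] z 0.048 c [377.9 315.9] sz 46 45 yaw 31.9
green [430. 188.] z 0.006 c [ 513.6 -406.1] sz 74 73 yaw 67.4
green [430. 188.] z 0.048 c [ 508.6 -397.2] sz 72 71 yaw 67.4
red [270. 202.] z 0.006 c [459.2 122.1] sz 77 73 yaw 90.6
red [270. 202.] z 0.05 c [455.7 115.5] sz 75 71 yaw 90.6
red [362. 149.] z 0.006 c [ 640.1 -180. ] sz 48 47 yaw 0.4
red [362. 149.] z 0.05 c [ 631.  -177.4] sz 46 45 yaw 0.4
```

View pics/c1.png

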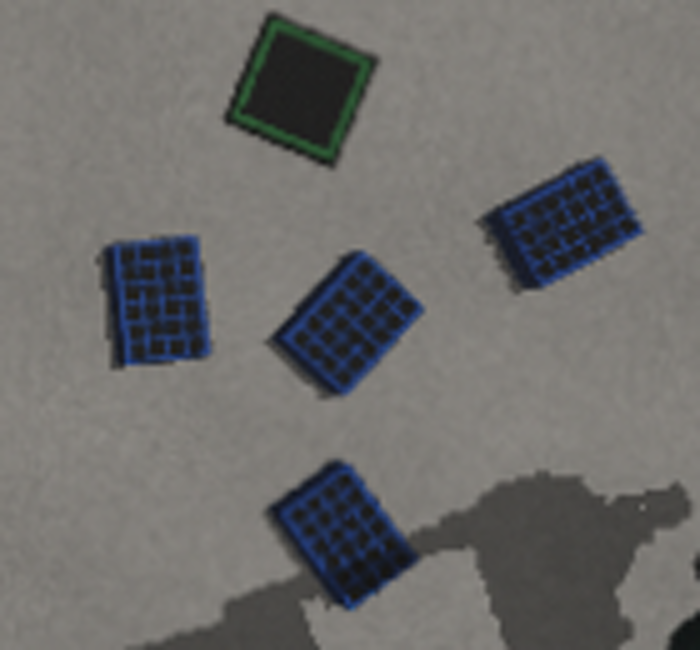

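The close crop confirms it: the leftmost block, crop (160,300) = top (402,230), is a plain 6x4-well block separate from the other three. The measured sizes match (76x56 mm against 78x56). Next I'm writing a move planner.

```bash
cat > plan.py <<'E'
import sys,json
from h import *
from scipy.spatial.transform import Rotation as R
def plan(x,y,z,yaw,n=8,step=48):
    """x,y,z mm, yaw deg (tool x axis; mod 180 chosen nearest)"""
    s=bot.read_state(); p=s['tool_pos']*1000; Rm=R.from_rotvec(s['tcp_rot'])
    tx=Rm.as_matrix()[:,0]; cy=np.degrees(np.arctan2(tx[1],tx[0]))
    yaw=cy+((yaw-cy+90)%180-90)
    q1=np.degrees(np.arctan2(y,x)); q6=q1+90-yaw
    if q6>140: yaw+=180
    if q6<-140: yaw-=180
    G=R.from_matrix(np.array([[np.cos(np.radians(yaw)),np.sin(np.radians(yaw)),0],[np.sin(np.radians(yaw)),-np.cos(np.radians(yaw)),0],[0,0,-1]]).T)
    sl=[];an=[]
    for i in range(n):
        e=Rm.inv().apply(np.array([x,y,z])-p); m=np.abs(e).max(); 
        L=np.linalg.norm(e); e=e*min(1,step/L) if L>0 else e
        e=np.round(e)/1000
        w=np.degrees((Rm.inv()*G).as_rotvec()); W=np.linalg.norm(w); w=w*min(1,8.4/W) if W>0 else w
        w=np.round(w,1)
        sl.append([float(v) for v in e+0.0]);an.append([float(v) for v in w+0.0])
        p=p+Rm.apply(e*1000); Rm=Rm*R.from_rotvec(np.radians(w))
    print('t',round(s['time'],2),'at',(s['tool_pos']*1000).round(1),'yaw',round(cy,1),'q',np.degrees(s['q']).round(),'F',s['wrist_force'].round(1),'w',round(s['width'],3))
    print('slide',json.dumps(sl));print('ang',json.dumps(an));print('end',p.round(),'yaw',round(yaw,1))
if __name__=='__main__':
    a=[float(v) for v in sys.argv[1:]]
    plan(*a[:4],*( [int(a[4])] if len(a)>4 else []),*(a[5:6]))
E
python3 plan.py 372 -307 180 6.5
```

```text
t 0.15 at [ 246.9 -627.6  238.2] yaw 21.5 q [-71.  15.  92.  -0.  73.  -2.] F [ 0.4 -0.  -0.1] w 0.998
slide [[0.032, -0.035, 0.008], [0.027, -0.039, 0.008], [0.022, -0.042, 0.008], [0.022, -0.042, 0.008], [0.022, -0.042, 0.008], [0.022, -0.042, 0.008], [0.022, -0.042, 0.008], [0.006, -0.011, 0.002]]
ang [[-0.1, 0.0, 8.4], [0.0, 0.0, 6.6], [0.0, 0.0, 0.0], [0.0, 0.0, 0.0], [0.0, 0.0, 0.0], [0.0, 0.0, 0.0], [0.0, 0.0, 0.0], [0.0, 0.0, 0.0]]
end [ 372. -307.  180.] yaw 6.5
```

Request:
arm_command --slide '[[0.032,-0.035,0.008],[0.027,-0.039,0.008],[0.022,-0.042,0.008],[0.022,-0.042,0.008],[0.022,-0.042,0.008],[0.022,-0.042,0.008],[0.022,-0.042,0.008],[0.006,-0.011,0.002]]' --angular '[[0,0,8.4],[0,0,6.6],[0,0,0],[0,0,0],[0,0,0],[0,0,0],[0,0,0],[0,0,0]]' --hand '[0.085,0.085,0.085,0.085,0.085,0.085,0.085,0.085]' --squeeze 35

```text
time: 0.95
tool_pos: [0.3753, -0.2987, 0.1745]
tcp_rot: [-3.135, -0.149, 0.003]
wrist_force: [-0.2, -0.3, 0.3]
width: 0.993
```

```bash
cat > look.py <<'E'
import sys
from h import *
n=sys.argv[1]; tag=sys.argv[2]
c=bot.get_calibration(n); im=bot.read_camera(n); cv2.imwrite(f'pics/{n}_{tag}.png',im[:,:,::-1])
for a in sys.argv[3:]:
  col,z=a.split(':')
  for b in blobs(im,col,60):
      P=cast(c,b,float(z))[:,:2].astype(np.float32); r=cv2.minAreaRect(P*1000)
      w,h=r[1];q=r[2]
      if w<h: q+=90;w,h=h,w
      (ec,er)=cv2.minEnclosingCircle(P*1000)
      print(a,b.mean(0).round(),'c',np.round(r[0],1),'sz',round(w,1),round(h,1),'yaw',round(q,1),'circ',np.round(ec,1),round(2*er,1))
E
python3 plan.py 372 -307 180 6.5 2; python3 look.py wrist b1 blue:.042
```

```text
t 0.95 at [ 375.3 -298.7  174.5] yaw 5.4 q [-42.  -3. 119.   0.  64.  43.] F [-0.2 -0.3  0.3] w 0.993
slide [[-0.004, 0.008, -0.006], [0.0, 0.0, 0.0]]
ang [[-0.2, 0.1, -1.1], [0.0, 0.0, 0.0]]
end [ 372. -307.  180.] yaw 6.5
blue:.042 [408. 323.] c [ 245.4 -401. ] sz 68.8 34.7 yaw 33.2 circ [ 246.1 -402.1] 75.9
blue:.042 [458. 213.] c [ 366.  -425.4] sz 77.0 72.4 yaw 137.6 circ [ 365.5 -425.6] 101.7
blue:.042 [329. 190.] c [ 376.5 -307.3] sz 80.8 55.3 yaw 6.9 circ [ 376.3 -307.5] 95.0
blue:.042 [605. 162.] c [ 420.7 -546.6] sz 73.3 70.5 yaw 118.4 circ [ 422.8 -545. ] 94.9
blue:.042 [110.  74.] c [ 454.7 -120.5] sz 93.8 74.6 yaw 177.2 circ [ 454.6 -120.4] 117.4
```

View pics/wrist_b1.png

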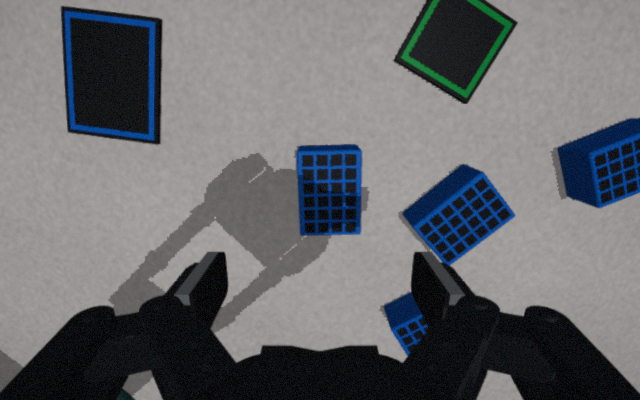

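The wrist view shows the target block at (329,190), with centre about (374,-307) and yaw 6.7°, agreeing with the top view. Descending.

Request:
arm_command --slide '[[-0.002,0.008,0.02],[0,0,0.04],[0,0,0.035],[0,0,0.025],[0,0,0.015],[0,0,0.01],[0,0,0.006],[0,0,0]]' --angular '[[0,0,-1.2],[0,0,0],[0,0,0],[0,0,0],[0,0,0],[0,0,0],[0,0,0],[0,0,0]]' --hand '[0.085,0.085,0.085,0.085,0.085,0.085,0.085,0.085]'

```text
time: 1.8
tool_pos: [0.3768, -0.3158, 0.0221]
tcp_rot: [3.128, 0.186, 0.006]
wrist_force: [-0.2, 0.2, 0.0]
width: 0.997
```

```bash
python3 plan.py 374.5 -307 18 6.7 2
```

```text
t 1.8 at [ 376.8 -315.8   22.1] yaw 6.8 q [-43.   9. 125.  -0.  45.  41.] F [-0.2  0.2  0. ] w 0.997
slide [[-0.001, -0.009, 0.004], [0.0, 0.0, 0.0]]
ang [[0.5, -0.2, 0.1], [0.0, 0.0, 0.0]]
end [ 375. -307.   18.] yaw 6.7
```

Request:
arm_command --slide '[[-0.001,-0.009,0.003],[0,0,0],[0,0,0],[0,0,0],[0,0,0],[0,0,0],[0,0,0],[0,0,0]]' --angular '[[0.5,0,0],[0,0,0],[0,0,0],[0,0,0],[0,0,0],[0,0,0],[0,0,0],[0,0,0]]' --hand '[0.085,0.085,0.085,0.03,0.03,0.03,0.03,0.03]'

```text
time: 2.6
tool_pos: [0.377, -0.3086, 0.0225]
tcp_rot: [3.132, 0.187, 0.013]
wrist_force: [0.6, 0.4, 0.2]
width: 0.647
```

```bash
python3 plan.py 374.5 -307 18 6.7 2
```

```text
t 2.6 at [ 377.  -308.6   22.5] yaw 6.8 q [-42.   9. 125.   0.  45.  41.] F [0.6 0.4 0.2] w 0.647
slide [[-0.002, -0.002, 0.004], [0.0, 0.0, 0.0]]
ang [[0.2, -0.5, 0.1], [0.0, 0.0, 0.0]]
end [ 375. -307.   18.] yaw 6.7
```

Request:
arm_command --slide '[[0,0,-0.02],[0,0,-0.045],[0,0,-0.045],[0,0,0],[0,0,0],[0,0,0],[0,0,0],[0,0,0]]' --angular '[[0,0,0],[0,0,0],[0,0,0],[0,0,0],[0,0,0],[0,0,0],[0,0,0],[0,0,0]]' --hand '[0.03,0.03,0.03,0.03,0.03,0.03,0.03,0.03]'

```text
time: 3.4
tool_pos: [0.3719, -0.3045, 0.1293]
tcp_rot: [-3.13, -0.186, 0.002]
wrist_force: [-0.1, 0.0, -1.3]
width: 0.65
```

```bash
python3 plan.py 456 -98 110 -2.8 8; python3 look.py wrist b2 blue:.006
```

```text
t 3.4 at [ 371.9 -304.5  129.3] yaw 6.8 q [-42.  -0. 121.   0.  59.  41.] F [-0.1  0.  -1.3] w 0.65
slide [[0.023, -0.042, 0.004], [0.017, -0.045, 0.004], [0.016, -0.045, 0.004], [0.016, -0.045, 0.005], [0.01, -0.03, 0.003], [0.0, 0.0, 0.0], [0.0, 0.0, 0.0], [0.0, 0.0, 0.0]]
ang [[-0.3, 0.1, 8.4], [0.0, 0.0, 1.2], [0.0, 0.0, 0.0], [0.0, 0.0, 0.0], [0.0, 0.0, 0.0], [0.0, 0.0, 0.0], [0.0, 0.0, 0.0], [0.0, 0.0, 0.0]]
end [456. -98. 110.] yaw -2.8
blue:.006 [451. 376.] c [ 191.5 -463.4] sz 78.8 35.5 yaw 43.9 circ [ 198.2 -470.4] 79.0
blue:.006 [319. 270.] c [ 294.9 -313.1] sz 178.8 124.3 yaw 6.8 circ [ 290.  -312.9] 206.9
blue:.006 [476. 230.] c [ 354.7 -444.9] sz 89.4 85.6 yaw 137.7 circ [ 354.7 -445.4] 120.0
blue:.006 [620. 182.] c [ 406.5 -559.5] sz 82.7 43.0 yaw 23.0 circ [ 408.2 -563.5] 89.6
blue:.006 [74. 74.] c [453.8 -97.1] sz 102.3 84.7 yaw 177.5 circ [454.2 -97.3] 131.2
```

View pics/wrist_b2.png

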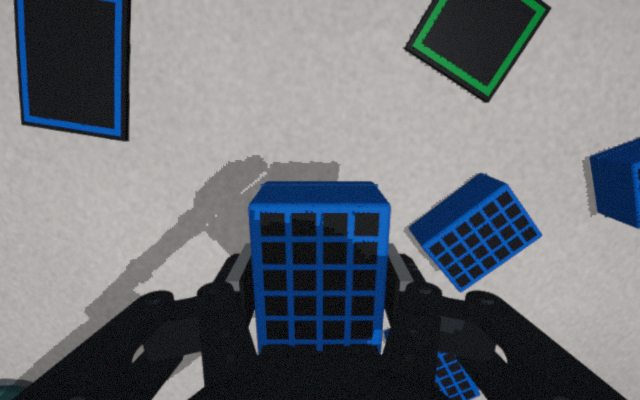

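The block is held square at (319,270) with its front top edge on row ~206. The dock reads (454,-97) in both cameras. Now the in-hand offset.

```bash
python3 - <<'E'
from h import *
from scipy.spatial.transform import Rotation as R
s=bot.read_state();c=bot.get_calibration('wrist')
P=cast(c,[[250,206],[390,206]],s['tool_pos'][2]-.0225+.042)
print(s['tool_pos'],R.from_rotvec(s['tcp_rot']).inv().apply(P-s['tool_pos'])*1000)
E
```

```text
[ 0.37168748 -0.30435925  0.12907676] [[ 35.00788071 -26.17504805 -19.38237856]
 [ 35.13748728  27.41119788 -19.73619755]]
```

Request:
arm_command --slide '[[0.023,-0.042,0.004],[0.017,-0.045,0.004],[0.016,-0.045,0.004],[0.016,-0.045,0.004],[0.008,-0.022,0.002],[0,0,0],[0,0,0],[0,0,0]]' --angular '[[0,0,8.4],[0,0,1.2],[0,0,0],[0,0,0],[0,0,0],[0,0,0],[0,0,0],[0,0,0]]' --hand '[0.03,0.03,0.03,0.03,0.03,0.03,0.03,0.03]'

```text
time: 4.25
tool_pos: [0.4496, -0.1037, 0.106]
tcp_rot: [-3.133, 0.071, 0.018]
wrist_force: [-0.5, -0.2, -2.0]
width: 0.645
```

```bash
python3 plan.py 456 -97.5 110 -2.8 2;
```

```text
t 4.25 at [ 449.6 -103.7  106. ] yaw -2.6 q [-16.  -0. 124.   0.  57.  76.] F [-0.5 -0.2 -2. ] w 0.645
slide [[0.006, -0.006, -0.004], [0.0, 0.0, 0.0]]
ang [[-0.4, 0.7, 0.2], [0.0, 0.0, 0.0]]
end [456. -98. 110.] yaw -2.8
```

Request:
arm_command --slide '[[0.007,-0.006,0.01],[0,0,0.02],[0,0,0.02],[0,0,0.01],[0,0,0],[0,0,0],[0,0,0],[0,0,0]]' --angular '[[-0.4,0.7,0],[0,0,0],[0,0,0],[0,0,0],[0,0,0],[0,0,0],[0,0,0],[0,0,0]]' --hand '[0.03,0.03,0.03,0.03,0.03,0.03,0.03,0.03]'

```text
time: 5.05
tool_pos: [0.4576, -0.1056, 0.0466]
tcp_rot: [3.138, -0.088, 0.008]
wrist_force: [0.0, -0.1, -2.3]
width: 0.648
```

```bash
python3 plan.py 457 -97.3 28.5 -2.8 2;
```

```text
t 5.05 at [ 457.6 -105.6   46.6] yaw -3.2 q [-16.   5. 127.  -0.  48.  77.] F [ 0.  -0.1 -2.3] w 0.648
slide [[-0.001, -0.008, 0.018], [0.0, 0.0, 0.0]]
ang [[0.1, -0.3, -0.4], [0.0, 0.0, 0.0]]
end [457. -98.  29.] yaw -2.8
```

Request:
arm_command --slide '[[0,-0.008,0.008],[0,0,0.003],[0,0,0],[0,0,0],[0,0,0],[0,0,0],[0,0,0],[0,0,0]]' --angular '[[0,0,-0.4],[0,0,0],[0,0,0],[0,0,0],[0,0,0],[0,0,0],[0,0,0],[0,0,0]]' --hand '[0.03,0.03,0.03,0.03,0.03,0.03,0.03,0.03]'

```text
time: 5.85
tool_pos: [0.4597, -0.0968, 0.0363]
tcp_rot: [3.137, -0.075, 0.013]
wrist_force: [-0.5, 0.4, -2.2]
width: 0.644
```

```bash
python3 plan.py 457 -97.3 28.5 -2.8 2;
```

```text
t 5.85 at [459.7 -96.8  36.3] yaw -2.7 q [-15.   6. 127.  -0.  47.  78.] F [-0.5  0.4 -2.2] w 0.644
slide [[-0.003, 0.001, 0.008], [0.0, 0.0, 0.0]]
ang [[0.2, -0.5, 0.1], [0.0, 0.0, 0.0]]
end [457. -98.  28.] yaw -2.8
```

Request:
arm_command --slide '[[-0.002,0,0.004],[0,0,0.002],[0,0,0.002],[0,0,0.001],[0,0,0.001],[0,0,0],[0,0,0],[0,0,0]]' --angular '[[0,0,0],[0,0,0],[0,0,0],[0,0,0],[0,0,0],[0,0,0],[0,0,0],[0,0,0]]' --hand '[0.03,0.03,0.03,0.03,0.03,0.03,0.03,0.03]'

```text
time: 6.65
tool_pos: [0.4583, -0.0971, 0.0285]
tcp_rot: [3.137, -0.075, 0.013]
wrist_force: [-0.1, 0.4, -0.8]
width: 0.644
```

```bash
python3 plan.py 457 -97.3 28.5 -2.8 2;
```

```text
t 6.65 at [458.3 -97.1  28.5] yaw -2.7 q [-15.   6. 127.  -0.  46.  78.] F [-0.1  0.4 -0.8] w 0.644
slide [[-0.001, 0.0, 0.0], [0.0, 0.0, 0.0]]
ang [[0.2, -0.5, 0.1], [0.0, 0.0, 0.0]]
end [457. -97.  29.] yaw -2.8
```

Wrist force has dropped from -2.2 to -0.8 N, so the block is touching the plate. Releasing and rising.

Request:
arm_command --slide '[[0,0,0.001],[0,0,0],[0,0,0],[0,0,0],[0,0,-0.02],[0,0,-0.045],[0,0,-0.045],[0,0,-0.01]]' --angular '[[0,0,0],[0,0,0],[0,0,0],[0,0,0],[0,0,0],[0,0,0],[0,0,0],[0,0,0]]' --hand '[0.03,0.085,0.085,0.085,0.085,0.085,0.085,0.085]'

```text
time: 7.45
tool_pos: [0.4552, -0.0962, 0.1486]
tcp_rot: [3.139, -0.075, -0.0]
wrist_force: [0.7, -0.2, 0.5]
width: 0.991
```

```bash
python3 look.py wrist b3 blue:.048; python3 look.py top b3 blue:.048 ; python3 plan.py 600 -170 190 -10
```

```text
blue:.048 [626. 363.] c [ 277.8 -392.5] sz 84.1 28.5 yaw 44.2 circ [ 272.5 -387.3] 84.8
blue:.048 [630. 273.] c [ 371.7 -357.9] sz 68.6 32.6 yaw 14.9 circ [ 375.8 -373. ] 68.6
blue:.048 [320. 185.] c [464.8 -97.9] sz 93.1 71.5 yaw 177.3 circ [466.3 -97.6] 113.1
blue:.048 [439. 277.] c [ 223.8 -425.2] sz 78.9 56.4 yaw 36.8 circ [ 223.2 -425.3] 90.3
blue:.048 [440. 234.] c [ 358.7 -428.7] sz 77.4 55.8 yaw 137.2 circ [ 359.4 -427.9] 90.5
blue:.048 [485. 214.] c [ 424.7 -571.9] sz 78.0 55.7 yaw 118.2 circ [ 424.7 -571.3] 89.5
blue:.048 [131.  85.] c [850.2 608.7] sz 90.8 84.5 yaw 46.6 circ [852.2 604.6] 97.4
t 7.55 at [453.7 -95.8 145.9] yaw -2.8 q [-15.  -3. 122.  -0.  61.  78.] F [ 0.4  0.4 -0.6] w 0.993
slide [[0.042, 0.019, -0.013], [0.044, 0.013, -0.012], [0.044, 0.014, -0.012], [0.025, 0.007, -0.007], [0.0, 0.0, 0.0], [0.0, 0.0, 0.0], [0.0, 0.0, 0.0], [0.0, 0.0, 0.0]]
ang [[0.0, 0.2, 7.2], [0.0, 0.0, 0.0], [0.0, 0.0, 0.0], [0.0, 0.0, 0.0], [0.0, 0.0, 0.0], [0.0, 0.0, 0.0], [0.0, 0.0, 0.0], [0.0, 0.0, 0.0]]
end [ 600. -170.  190.] yaw -10.0
```

View pics/wrist_b3.png

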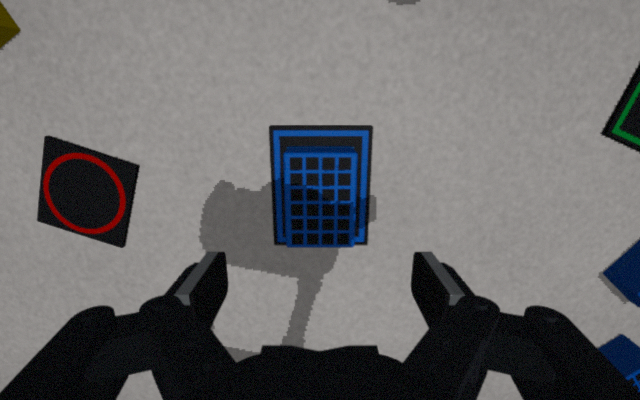

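View pics/top_b3.png

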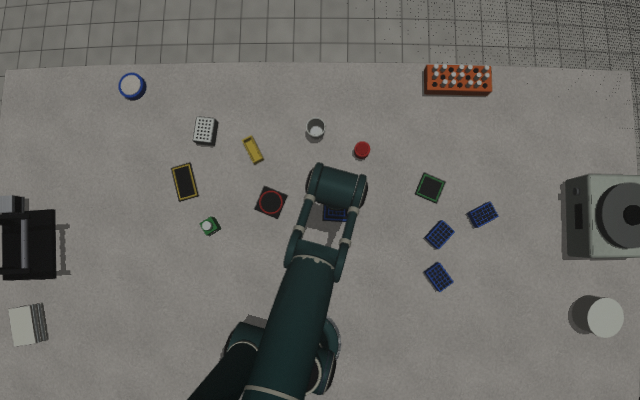

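The block stands inside the blue outline. Its top corners are at about (284,153), (357,153), (353,246) and (289,246), with the outline around it. Now checking its centring.

```bash
cat > boxc.py <<'E'
from h import *
E
python3 - <<'E'
from h import *
im=cv2.imread('pics/wrist_b3.png'); cv2.imwrite('pics/c2.png',cv2.resize(im[110:260,255:390],None,fx=4,fy=4,interpolation=cv2.INTER_CUBIC))
c=bot.get_calibration('wrist')
P=cast(c,[[284,153],[357,153],[353,246],[289,246]],.048)*1000
print(P.round(1),P.mean(0))
Q=cast(c,[[270,126],[372,126],[366,244],[275,244]],.006)*1000
print(Q.round(1),Q.mean(0))
E
```

```text
[[ 493.7  -72.    48. ]
 [ 491.1 -125.7   48. ]
 [ 416.5 -121.5   48. ]
 [ 419.   -70.1   48. ]] [455.05609281 -97.34418845  48.        ]
[[ 511.4  -56.9    6. ]
 [ 507.3 -143.6    6. ]
 [ 398.3 -137.8    6. ]
 [ 402.4  -51.7    6. ]] [454.83816807 -97.48528757   6.        ]
```

View pics/c2.png

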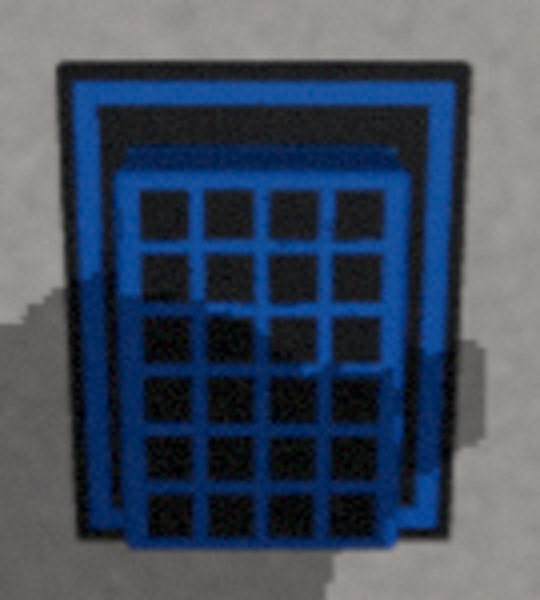

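The block is centred to within about 2 mm. Next is the jar.

```bash
python3 plan.py 634 -178 170 -10
```

```text
t 7.55 at [453.7 -95.8 145.9] yaw -2.8 q [-15.  -3. 122.  -0.  61.  78.] F [ 0.4  0.4 -0.6] w 0.993
slide [[0.044, 0.018, -0.006], [0.046, 0.012, -0.006], [0.046, 0.012, -0.006], [0.046, 0.012, -0.005], [0.008, 0.001, -0.001], [0.0, 0.0, 0.0], [0.0, 0.0, 0.0], [0.0, 0.0, 0.0]]
ang [[0.0, 0.2, 7.2], [0.0, 0.0, 0.0], [0.0, 0.0, 0.0], [0.0, 0.0, 0.0], [0.0, 0.0, 0.0], [0.0, 0.0, 0.0], [0.0, 0.0, 0.0], [0.0, 0.0, 0.0]]
end [ 634. -178.  170.] yaw -10.0
```

Request:
arm_command --slide '[[0.04,0.018,-0.01],[0.046,0.012,-0.006],[0.046,0.012,-0.006],[0.04,0.01,-0.004],[0.012,0.003,0],[0,0,0],[0,0,0],[0,0,0]]' --angular '[[0,0,7.2],[0,0,0],[0,0,0],[0,0,0],[0,0,0],[0,0,0],[0,0,0],[0,0,0]]' --hand '[0.085,0.085,0.085,0.085,0.085,0.085,0.085,0.085]'

```text
time: 8.35
tool_pos: [0.6172, -0.1748, 0.1458]
tcp_rot: [-3.121, 0.279, 0.062]
wrist_force: [-0.2, 1.0, -0.3]
width: 0.996
```

```bash
python3 look.py wrist j1 red:.05 red:.006;  python3 plan.py 634 -178 35 -10
```

```text
red:.05 [319. 174.] c [ 635.5 -177.9] sz 52.5 51.5 yaw 32.6 circ [ 636.5 -177.3] 55.7
red:.006 [319. 174.] c [ 624.5 -175.7] sz 62.6 61.5 yaw 32.6 circ [ 625.6 -175. ] 66.4
t 8.4 at [ 616.8 -174.7  145.8] yaw -10.2 q [-18.  17. 100.  -0.  66.  82.] F [-0.5  0.8  0.6] w 0.996
slide [[0.009, 0.0, 0.047], [0.008, 0.0, 0.047], [0.002, 0.001, 0.016], [0.0, 0.0, 0.0], [0.0, 0.0, 0.0], [0.0, 0.0, 0.0], [0.0, 0.0, 0.0], [0.0, 0.0, 0.0]]
ang [[-0.2, 2.3, -0.2], [0.0, 0.0, 0.0], [0.0, 0.0, 0.0], [0.0, 0.0, 0.0], [0.0, 0.0, 0.0], [0.0, 0.0, 0.0], [0.0, 0.0, 0.0], [0.0, 0.0, 0.0]]
end [ 634. -178.   35.] yaw -10.0
```

View pics/wrist_j1.png

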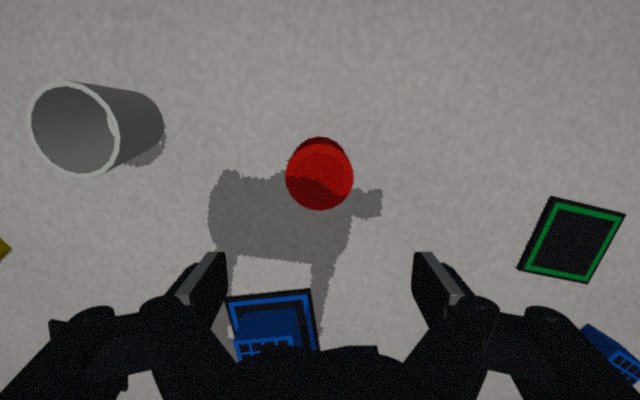

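The jar lid is at (319,176), 52 mm across, centred at about (634,-178). The beaker at (90,128) is well clear. Descending.

Request:
arm_command --slide '[[0.012,0,0.02],[0.005,0,0.03],[0,0,0.025],[0,0,0.015],[0,0,0.01],[0,0,0.004],[0,0,0],[0,0,0]]' --angular '[[0,2.3,0],[0,0,0],[0,0,0],[0,0,0],[0,0,0],[0,0,0],[0,0,0],[0,0,0]]' --hand '[0.085,0.085,0.085,0.085,0.085,0.085,0.085,0.085]'

```text
time: 9.2
tool_pos: [0.6301, -0.1745, 0.0428]
tcp_rot: [-3.126, 0.276, -0.009]
wrist_force: [-0.2, -0.1, -0.6]
width: 0.997
```

```bash
python3 plan.py 634 -178 33 -10 2
```

```text
t 9.2 at [ 630.1 -174.5   42.8] yaw -10.1 q [-18.  23. 104.   0.  53.  82.] F [-0.2 -0.1 -0.6] w 0.997
slide [[0.004, 0.003, 0.01], [0.0, 0.0, 0.0]]
ang [[-0.2, -0.3, -0.1], [0.0, 0.0, 0.0]]
end [ 634. -178.   33.] yaw -10.0
```

Request:
arm_command --slide '[[0.004,0.003,0.006],[0,0,0.004],[0,0,0],[0,0,0],[0,0,0],[0,0,0],[0,0,0],[0,0,0]]' --angular '[[0,0,0],[0,0,0],[0,0,0],[0,0,0],[0,0,0],[0,0,0],[0,0,0],[0,0,0]]' --hand '[0.085,0.085,0.085,0.03,0.03,0.03,0.03,0.03]'

```text
time: 10.0
tool_pos: [0.6368, -0.1796, 0.0357]
tcp_rot: [-3.128, 0.277, -0.019]
wrist_force: [0.8, 0.4, -0.2]
width: 0.591
```

```bash
python3 plan.py 634 -178 33 -10 2
```

```text
t 10.0 at [ 636.8 -179.6   35.7] yaw -10.1 q [-18.  24. 103.   0.  52.  82.] F [ 0.8  0.4 -0.2] w 0.591
slide [[-0.003, -0.001, 0.003], [0.0, 0.0, 0.0]]
ang [[-0.2, -0.7, -0.1], [0.0, 0.0, 0.0]]
end [ 634. -178.   33.] yaw -10.0
```

Request:
arm_command --slide '[[0,0,-0.02],[0,0,-0.04],[0,0,-0.04],[0,0,-0.01],[0,0,0],[0,0,0],[0,0,0],[0,0,0]]' --angular '[[0,0,0],[0,0,0],[0,0,0],[0,0,0],[0,0,0],[0,0,0],[0,0,0],[0,0,0]]' --hand '[0.03,0.03,0.03,0.03,0.03,0.03,0.03,0.03]'

```text
time: 10.8
tool_pos: [0.63, -0.1778, 0.1401]
tcp_rot: [-3.125, 0.276, 0.003]
wrist_force: [-0.2, -0.6, -0.6]
width: 0.594
```

```bash
python3 plan.py 461 120 130 0 8; python3 look.py wrist j2
```

```text
t 10.8 at [ 630.  -177.8  140.1] yaw -10.1 q [-18.  17. 100.   0.  63.  82.] F [-0.2 -0.6 -0.6] w 0.594
slide [[-0.031, -0.037, 0.002], [-0.025, -0.041, 0.001], [-0.024, -0.042, 0.001], [-0.024, -0.042, 0.002], [-0.024, -0.042, 0.001], [-0.023, -0.042, 0.002], [-0.024, -0.042, 0.001], [-0.002, -0.004, 0.0]]
ang [[-0.2, 0.1, -8.4], [-0.1, 0.0, -1.7], [0.0, 0.0, 0.0], [0.0, 0.0, 0.0], [0.0, 0.0, 0.0], [0.0, 0.0, 0.0], [0.0, 0.0, 0.0], [0.0, 0.0, 0.0]]
end [461. 120. 130.] yaw 0.0
```

View pics/wrist_j2.png

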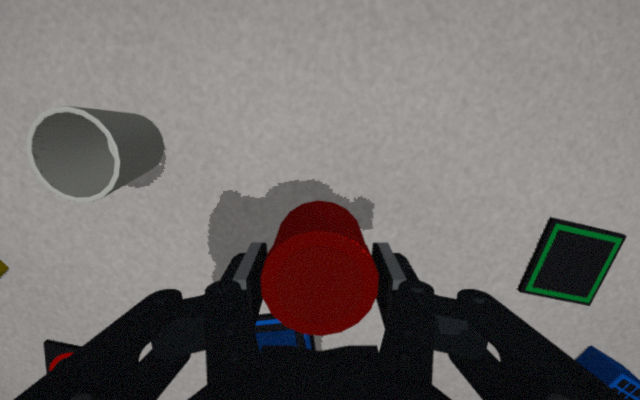

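The jar is held upright with its lid at (320,283). Moving to the jar dock.

Request:
arm_command --slide '[[-0.028,-0.034,0],[-0.025,-0.041,0.001],[-0.024,-0.042,0.001],[-0.024,-0.042,0.001],[-0.024,-0.042,0.001],[-0.024,-0.042,0.001],[-0.014,-0.03,0.001],[-0.006,-0.01,0]]' --angular '[[0,0,-8.4],[0,0,-1.7],[0,0,0],[0,0,0],[0,0,0],[0,0,0],[0,0,0],[0,0,0]]' --hand '[0.03,0.03,0.03,0.03,0.03,0.03,0.03,0.03]'

```text
time: 11.65
tool_pos: [0.4577, 0.1154, 0.1259]
tcp_rot: [-3.136, -0.001, 0.023]
wrist_force: [0.9, 0.4, -0.2]
width: 0.593
```

```bash
python3 plan.py 461 122 42 0 8; python3 look.py wrist j3 red:.006
```

```text
t 11.65 at [457.7 115.4 125.9] yaw 0.0 q [ 11.  -1. 122.   1.  59. 101.] F [ 0.9  0.4 -0.2] w 0.593
slide [[0.003, -0.003, 0.048], [0.001, -0.003, 0.036], [0.0, 0.0, 0.0], [0.0, 0.0, 0.0], [0.0, 0.0, 0.0], [0.0, 0.0, 0.0], [0.0, 0.0, 0.0], [0.0, 0.0, 0.0]]
ang [[-0.3, 0.9, 0.0], [0.0, 0.0, 0.0], [0.0, 0.0, 0.0], [0.0, 0.0, 0.0], [0.0, 0.0, 0.0], [0.0, 0.0, 0.0], [0.0, 0.0, 0.0], [0.0, 0.0, 0.0]]
end [461. 122.  42.] yaw 0.0
red:.006 [316. 241.] c [408.1 116.1] sz 185.3 108.4 yaw 0.2 circ [407.9 116.4] 185.8
```

View pics/wrist_j3.png

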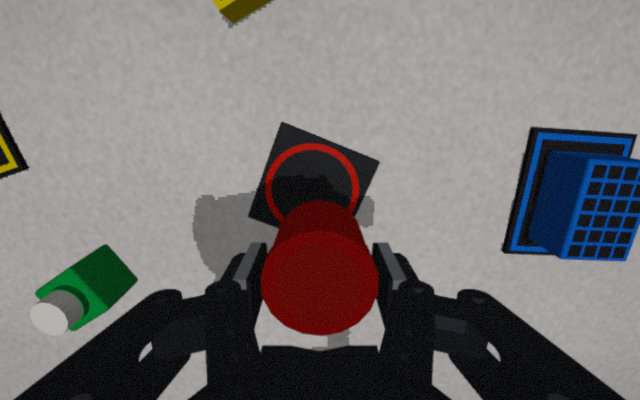

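The dock ring shows at left (266,186), right (358,188), top (312,144); the jar sits above it.

```bash
python3 - <<'E'
from h import *
im=cv2.imread('pics/wrist_j3.png')[:,:,::-1].copy(); c=bot.get_calibration('wrist')
m=mask(im,'red'); m[200:]=0
pts=np.argwhere(m)[:,::-1]
P=cast(c,pts,.006)*1000
A=np.c_[2*P[:,:2],np.ones(len(P))]; s=np.linalg.lstsq(A,(P[:,:2]**2).sum(1),rcond=None)[0]
print(s[:2],np.sqrt(s[2]+s[0]**2+s[1]**2))
for uv,z in (([[281,122],[379,160],[249,216]],.006),([[262,280],[378,280],[320,333],[320,233]],.1259-.0357+.05)): print(cast(c,uv,z)*1000)
E
```

```text
[460.6383916  122.60952766] 36.33091404659155
[[515.49016867 146.12462117   6.        ]
 [485.5832059   67.83099764   6.        ]
 [437.07126852 176.32663341   6.        ]]
[[457.28531081 139.93618617 140.2       ]
 [457.50849654  90.02291349 140.2       ]
 [429.67096923 114.91328109 140.2       ]
 [479.34513487 114.96824024 140.2       ]]
```

Request:
arm_command --slide '[[0.005,-0.007,0.015],[0,0,0.025],[0,0,0.015],[0,0,0.008],[0,0,0.004],[0,0,0],[0,0,0],[0,0,0]]' --angular '[[-0.3,0.9,0],[0,0,0],[0,0,0],[0,0,0],[0,0,0],[0,0,0],[0,0,0],[0,0,0]]' --hand '[0.03,0.03,0.03,0.03,0.03,0.03,0.03,0.03]'

```text
time: 12.5
tool_pos: [0.4659, 0.1197, 0.0568]
tcp_rot: [3.139, 0.001, 0.005]
wrist_force: [-0.3, 0.3, -1.2]
width: 0.596
```

```bash
python3 plan.py 463 122.3 42 0 2
```

```text
t 12.5 at [465.9 119.7  56.8] yaw 0.0 q [ 12.   5. 125.  -0.  50. 102.] F [-0.3  0.3 -1.2] w 0.596
slide [[-0.003, -0.003, 0.015], [0.0, 0.0, 0.0]]
ang [[0.1, -0.2, 0.0], [0.0, 0.0, 0.0]]
end [463. 123.  42.] yaw 0.0
```

Request:
arm_command --slide '[[-0.003,-0.003,0.006],[0,0,0.003],[0,0,0.002],[0,0,0.002],[0,0,0.001],[0,0,0],[0,0,0],[0,0,0]]' --angular '[[0,0,0],[0,0,0],[0,0,0],[0,0,0],[0,0,0],[0,0,0],[0,0,0],[0,0,0]]' --hand '[0.03,0.03,0.03,0.03,0.03,0.03,0.03,0.03]'

```text
time: 13.3
tool_pos: [0.4641, 0.1234, 0.0433]
tcp_rot: [3.14, 0.002, 0.011]
wrist_force: [1.0, 0.2, -1.3]
width: 0.59
```

```bash
python3 plan.py 463 122.3 42 0 2
```

```text
t 13.3 at [464.1 123.4  43.3] yaw 0.1 q [ 12.   6. 125.  -0.  48. 102.] F [ 1.   0.2 -1.3] w 0.59
slide [[-0.001, 0.001, 0.001], [0.0, 0.0, 0.0]]
ang [[0.1, -0.4, 0.1], [0.0, 0.0, 0.0]]
end [463. 122.  42.] yaw 0.0
```

Going 1–2 mm more, then releasing and rising.

Request:
arm_command --slide '[[-0.001,0.001,0.001],[0,0,0.002],[0,0,0.001],[0,0,0],[0,0,0],[0,0,0],[0,0,-0.02],[0,0,-0.045]]' --angular '[[0,0,0],[0,0,0],[0,0,0],[0,0,0],[0,0,0],[0,0,0],[0,0,0],[0,0,0]]' --hand '[0.03,0.03,0.03,0.085,0.085,0.085,0.085,0.085]'

```text
time: 14.1
tool_pos: [0.4578, 0.121, 0.1019]
tcp_rot: [3.137, 0.001, -0.01]
wrist_force: [0.8, 0.2, -0.6]
width: 0.992
```

Request:
arm_command --slide '[[0,0,-0.03],[0,0,0],[0,0,0],[0,0,0],[0,0,0],[0,0,0],[0,0,0],[0,0,0]]' --angular '[[0,0,0],[0,0,0],[0,0,0],[0,0,0],[0,0,0],[0,0,0],[0,0,0],[0,0,0]]' --hand '[0.085,0.085,0.085,0.085,0.085,0.085,0.085,0.085]'

```text
time: 14.9
tool_pos: [0.4585, 0.1213, 0.133]
tcp_rot: [3.137, 0.001, -0.008]
wrist_force: [-1.0, 0.4, -0.2]
width: 0.994
```

```bash
python3 look.py wrist j4 red:.056; python3 plan.py 378 316 160 32
```

```text
red:.056 [318. 192.] c [471.8 123.4] sz 69.5 63.6 yaw 156.3 circ [470.7 121.8] 71.1
t 14.95 at [458.4 121.2 133. ] yaw 0.0 q [ 12.  -1. 122.  -0.  60. 102.] F [ 0.5 -0.1  0.2] w 0.995
slide [[-0.018, -0.044, -0.006], [-0.012, -0.046, -0.006], [-0.005, -0.047, -0.006], [0.003, -0.047, -0.007], [0.004, -0.021, -0.002], [0.0, 0.0, 0.0], [0.0, 0.0, 0.0], [0.0, 0.0, 0.0]]
ang [[0.0, 0.1, -8.4], [0.1, 0.1, -8.4], [0.0, 0.1, -8.4], [0.1, 0.1, -6.8], [0.0, 0.0, 0.0], [0.0, 0.0, 0.0], [0.0, 0.0, 0.0], [0.0, 0.0, 0.0]]
end [378. 316. 160.] yaw 32.0
```

View pics/wrist_j4.png

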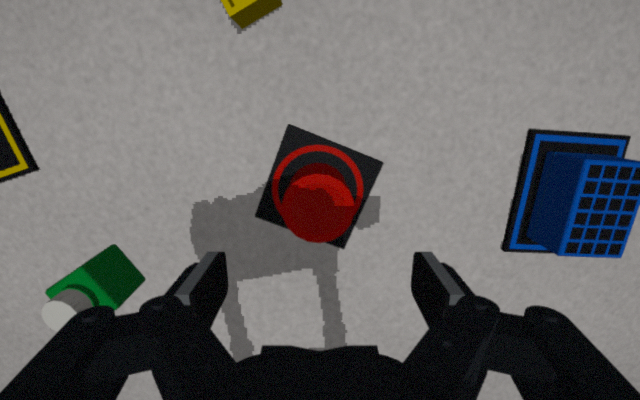

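The jar stands in the ring, with its lid centred near (318,205). Dock corners are (289,125), (383,162), (345,249) and (255,215).

```bash
python3 - <<'E'
from h import *
c=bot.get_calibration('wrist')
P=cast(c,[[281,204],[356,206],[318,242]],.056)*1000;print(P.round(1), 'centre',P[0:2].mean(0),P[2]+[26,0,0])
Q=cast(c,[[289,125],[383,162],[345,249],[255,215]],.006)*1000;print(Q.mean(0))
E
```

```text
[[464.2 147.4  56. ]
 [462.7  94.8  56. ]
 [435.2 121.5  56. ]] centre [463.45491137 121.10180109  56.        ] [461.20652835 121.49743274  56.        ]
[461.20234344 121.48062319   6.        ]
```

Request:
arm_command --slide '[[-0.015,-0.04,-0.012],[-0.012,-0.046,-0.006],[-0.005,-0.047,-0.006],[0.003,-0.047,-0.006],[0.004,-0.018,0],[0,0,0],[0,0,0],[0,0,0]]' --angular '[[0,0,-8.4],[0,0,-8.4],[0,0,-8.4],[0,0,-6.8],[0,0,0],[0,0,0],[0,0,0],[0,0,0]]' --hand '[0.085,0.085,0.085,0.085,0.085,0.085,0.085,0.085]'

```text
time: 15.75
tool_pos: [0.3805, 0.3144, 0.1628]
tcp_rot: [3.009, 0.894, -0.009]
wrist_force: [0.3, -0.3, -0.1]
width: 1.0
```

```bash
python3 look.py wrist g1 green:.048; python3 plan.py 378 316 28 32
```

```text
green:.048 [314. 190.] c [382.2 319.9] sz 51.0 44.5 yaw 31.4 circ [381.3 319.6] 63.7
t 15.8 at [380.5 314.1 162.8] yaw 33.1 q [ 37.  -1. 118.  -0.  63.  94.] F [ 0.5  1.5 -0.8] w 0.994
slide [[0.0, -0.001, 0.048], [0.0, -0.001, 0.048], [-0.001, -0.001, 0.039], [0.0, 0.0, 0.0], [0.0, 0.0, 0.0], [0.0, 0.0, 0.0], [0.0, 0.0, 0.0], [0.0, 0.0, 0.0]]
ang [[0.1, 0.4, 1.1], [0.0, 0.0, 0.0], [0.0, 0.0, 0.0], [0.0, 0.0, 0.0], [0.0, 0.0, 0.0], [0.0, 0.0, 0.0], [0.0, 0.0, 0.0], [0.0, 0.0, 0.0]]
end [378. 316.  28.] yaw 32.0
```

View pics/wrist_g1.png

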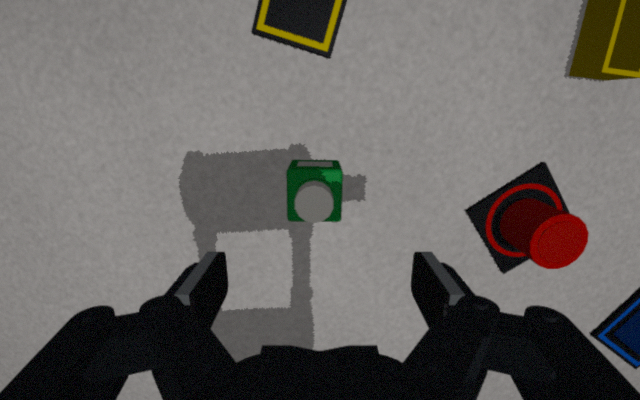

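The jar is centred to within about 2 mm. The bottle is at (314,190), with its cap centre at (314,202).

```bash
python3 - <<'E'
from h import *
c=bot.get_calibration('wrist')
print(cast(c,[[314,202]],.07)*1000, cast(c,[[288,169],[341,169],[341,221],[288,222]],.048).round(4)*1000,cast(c,[[288,169],[341,169],[341,221],[288,222]],.048).mean(0))
E
python3 plan.py 379 318 26 31.5
```

```text
[[380.42457851 318.23601022  70.        ]] [[386.4 347.3  48. ]
 [409.6 311.7  48. ]
 [372.9 286.8  48. ]
 [347.8 323.7  48. ]] [0.37917348 0.31735639 0.048     ]
t 15.8 at [380.5 314.1 162.8] yaw 33.1 q [ 37.  -1. 118.  -0.  63.  94.] F [ 0.5  1.5 -0.8] w 0.994
slide [[0.001, -0.001, 0.048], [0.0, -0.002, 0.048], [0.0, -0.001, 0.041], [0.0, 0.0, 0.0], [0.0, 0.0, 0.0], [0.0, 0.0, 0.0], [0.0, 0.0, 0.0], [0.0, 0.0, 0.0]]
ang [[0.1, 0.4, 1.6], [0.0, 0.0, 0.0], [0.0, 0.0, 0.0], [0.0, 0.0, 0.0], [0.0, 0.0, 0.0], [0.0, 0.0, 0.0], [0.0, 0.0, 0.0], [0.0, 0.0, 0.0]]
end [379. 318.  26.] yaw 31.5
```

Request:
arm_command --slide '[[0.001,-0.004,0.02],[0,0,0.03],[0,0,0.03],[0,0,0.025],[0,0,0.015],[0,0,0.008],[0,0,0.004],[0,0,0]]' --angular '[[0,0.4,1.6],[0,0,0],[0,0,0],[0,0,0],[0,0,0],[0,0,0],[0,0,0],[0,0,0]]' --hand '[0.085,0.085,0.085,0.085,0.085,0.085,0.085,0.085]'

```text
time: 16.6
tool_pos: [0.3853, 0.3105, 0.0276]
tcp_rot: [3.029, 0.827, 0.007]
wrist_force: [-0.4, 0.3, 0.2]
width: 0.996
```

```bash
python3 plan.py 379.5 318 26 31.5 2
```

```text
t 16.6 at [385.3 310.5  27.6] yaw 30.5 q [ 36.   9. 124.  -0.  46.  96.] F [-0.4  0.3  0.2] w 0.996
slide [[-0.001, -0.009, 0.002], [0.0, 0.0, 0.0]]
ang [[0.2, -0.2, -1.0], [0.0, 0.0, 0.0]]
end [380. 318.  26.] yaw 31.5
```

Request:
arm_command --slide '[[-0.001,-0.009,0.002],[0,0,0],[0,0,0],[0,0,0],[0,0,0],[0,0,0],[0,0,0],[0,0,0]]' --angular '[[0,0,-1],[0,0,0],[0,0,0],[0,0,0],[0,0,0],[0,0,0],[0,0,0],[0,0,0]]' --hand '[0.085,0.085,0.085,0.03,0.03,0.03,0.03,0.03]'

```text
time: 17.4
tool_pos: [0.3821, 0.3205, 0.0294]
tcp_rot: [-3.021, -0.856, -0.018]
wrist_force: [0.7, -0.0, -1.4]
width: 0.531
```

```bash
python3 plan.py 379 318 26 31.5 2
```

```text
t 17.4 at [382.1 320.5  29.4] yaw 31.6 q [ 37.   9. 124.  -0.  46.  96.] F [ 0.7 -0.  -1.4] w 0.531
slide [[-0.004, 0.001, 0.003], [0.0, 0.0, 0.0]]
ang [[0.1, -0.7, 0.1], [0.0, 0.0, 0.0]]
end [379. 318.  26.] yaw 31.5
```

Request:
arm_command --slide '[[0,0,-0.02],[0,0,-0.04],[0,0,-0.04],[0,0,-0.02],[0,0,0],[0,0,0],[0,0,0],[0,0,0]]' --angular '[[0,0,0],[0,0,0],[0,0,0],[0,0,0],[0,0,0],[0,0,0],[0,0,0],[0,0,0]]' --hand '[0.03,0.03,0.03,0.03,0.03,0.03,0.03,0.03]'

```text
time: 18.2
tool_pos: [0.3763, 0.3163, 0.146]
tcp_rot: [3.019, 0.854, -0.002]
wrist_force: [-0.4, -0.5, -1.5]
width: 0.532
```

```bash
python3 plan.py 514 -404 160 67.4 18; python3 look.py wrist g2; python3 - <<'E'
from h import *
im=cv2.imread('pics/top_b3.png')[:,:,::-1].copy(); c=bot.get_calibration('top')
for b in blobs(im,'green'):
  r=cv2.minAreaRect((cast(c,b,.006)[:,:2]*1000).astype(np.float32)); print(r)
E
```

```text
t 18.2 at [376.3 316.3 146. ] yaw 31.6 q [ 37.  -0. 119.  -0.  61.  96.] F [-0.4 -0.5 -1.5] w 0.532
slide [[-0.017, 0.045, -0.001], [-0.023, 0.042, -0.001], [-0.029, 0.038, -0.001], [-0.035, 0.033, -0.001], [-0.039, 0.028, -0.001], [-0.04, 0.026, -0.001], [-0.04, 0.026, -0.001], [-0.04, 0.026, -0.001], [-0.04, 0.027, -0.001], [-0.04, 0.026, -0.001], [-0.04, 0.027, -0.001], [-0.04, 0.026, -0.001], [-0.04, 0.027, 0.0], [-0.04, 0.026, -0.001], [-0.04, 0.027, 0.0], [-0.012, 0.008, 0.0], [0.0, 0.0, 0.0], [0.0, 0.0, 0.0]]
ang [[0.0, 0.0, -8.4], [0.0, 0.1, -8.4], [0.1, 0.1, -8.4], [0.0, 0.0, -8.4], [0.0, 0.0, -2.2], [0.0, 0.0, 0.0], [0.0, 0.0, 0.0], [0.0, 0.0, 0.0], [0.0, 0.0, 0.0], [0.0, 0.0, 0.0], [0.0, 0.0, 0.0], [0.0, 0.0, 0.0], [0.0, 0.0, 0.0], [0.0, 0.0, 0.0], [0.0, 0.0, 0.0], [0.0, 0.0, 0.0], [0.0, 0.0, 0.0], [0.0, 0.0, 0.0]]
end [ 514. -404.  160.] yaw 67.4
((379.79638671875, 327.3170471191406), (46.30022048950195, 49.24488830566406), 31.56370735168457)
((513.5933837890625, -406.008056640625), (73.76099395751953, 72.87228393554688), 67.3305892944336)
```

View pics/wrist_g2.png

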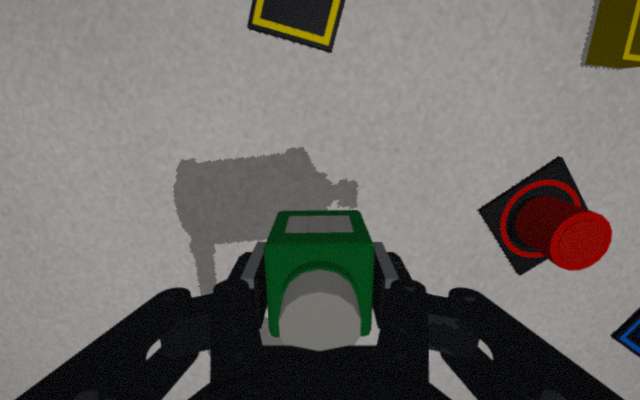

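The bottle is held square and upright in the hand. Carrying it to the bottle dock.

Request:
arm_command --slide '[[-0.015,0.04,-0.006],[-0.023,0.042,-0.004],[-0.029,0.038,-0.003],[-0.035,0.033,-0.002],[-0.039,0.028,-0.001],[-0.04,0.026,-0.001],[-0.04,0.026,-0.001],[-0.04,0.026,-0.001]]' --angular '[[0,0,-8.4],[0,0,-8.4],[0,0,-8.4],[0,0,-8.4],[0,0,-2.2],[0,0,0],[0,0,0],[0,0,0]]' --hand '[0.03,0.03,0.03,0.03,0.03,0.03,0.03,0.03]'

```text
time: 19.05
tool_pos: [0.4293, -0.0448, 0.1574]
tcp_rot: [-2.645, -1.693, 0.022]
wrist_force: [1.6, 0.1, -0.8]
width: 0.527
```

```bash
python3 plan.py 514 -404 155 67.4 10
```

```text
t 19.05 at [429.3 -44.8 157.4] yaw 65.2 q [ -9.  -7. 125.  -1.  63.  16.] F [ 1.6  0.1 -0.8] w 0.527
slide [[-0.038, 0.03, 0.0], [-0.039, 0.028, 0.0], [-0.039, 0.028, 0.0], [-0.039, 0.028, 0.001], [-0.039, 0.028, 0.0], [-0.039, 0.028, 0.001], [-0.039, 0.028, 0.0], [-0.026, 0.019, 0.001], [0.0, 0.0, 0.0], [0.0, 0.0, 0.0]]
ang [[-0.5, 0.6, -2.2], [0.0, 0.0, 0.0], [0.0, 0.0, 0.0], [0.0, 0.0, 0.0], [0.0, 0.0, 0.0], [0.0, 0.0, 0.0], [0.0, 0.0, 0.0], [0.0, 0.0, 0.0], [0.0, 0.0, 0.0], [0.0, 0.0, 0.0]]
end [ 514. -404.  155.] yaw 67.4
```

Request:
arm_command --slide '[[-0.038,0.03,0],[-0.039,0.028,0],[-0.039,0.028,0],[-0.039,0.028,0],[-0.039,0.028,0],[-0.035,0.025,0],[-0.025,0.018,0],[-0.015,0.01,0]]' --angular '[[0,0,-2.2],[0,0,0],[0,0,0],[0,0,0],[0,0,0],[0,0,0],[0,0,0],[0,0,0]]' --hand '[0.03,0.03,0.03,0.03,0.03,0.03,0.03,0.03]'

```text
time: 19.85
tool_pos: [0.4993, -0.3851, 0.1461]
tcp_rot: [-2.605, -1.728, 0.031]
wrist_force: [-0.3, 0.3, -0.7]
width: 0.532
```

```bash
python3 plan.py 514 -404 100 67.4 10;  python3 look.py wrist g3
```

```text
t 19.85 at [ 499.3 -385.1  146.1] yaw 67.1 q [-39.  15. 102.  -1.  64. -16.] F [-0.3  0.3 -0.7] w 0.532
slide [[-0.01, 0.02, 0.042], [-0.001, 0.002, 0.004], [0.0, 0.0, 0.0], [0.0, 0.0, 0.0], [0.0, 0.0, 0.0], [0.0, 0.0, 0.0], [0.0, 0.0, 0.0], [0.0, 0.0, 0.0], [0.0, 0.0, 0.0], [0.0, 0.0, 0.0]]
ang [[-1.3, 0.5, -0.3], [0.0, 0.0, 0.0], [0.0, 0.0, 0.0], [0.0, 0.0, 0.0], [0.0, 0.0, 0.0], [0.0, 0.0, 0.0], [0.0, 0.0, 0.0], [0.0, 0.0, 0.0], [0.0, 0.0, 0.0], [0.0, 0.0, 0.0]]
end [ 514. -404.  100.] yaw 67.4
```

View pics/wrist_g3.png

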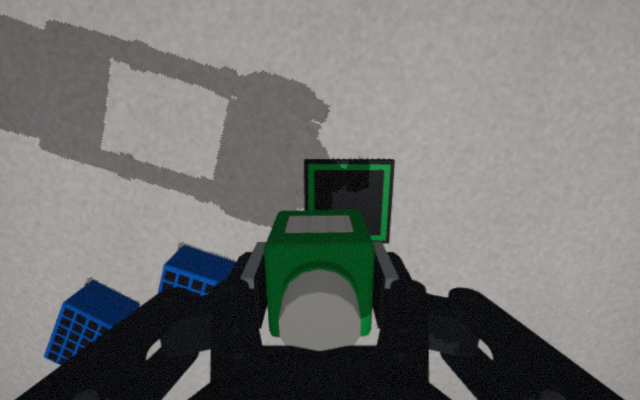

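The dock corners are visible at (305,159), (394,159) and (388,242); the bottle cap is at (320,310).

```bash
python3 - <<'E'
from h import *
from scipy.spatial.transform import Rotation as R
s=bot.read_state();c=bot.get_calibration('wrist')
Q=cast(c,[[305,159],[394,159],[388,242]],.006)*1000;print(Q,(Q[0]+Q[2])/2,np.linalg.norm(Q[0]-Q[1]),np.linalg.norm(Q[1]-Q[2]))
z=s['tool_pos'][2]
for uv,h in (([[320,310]],.07),([[271,240],[368,240]],.048)):
  P=cast(c,uv,z-.0294+h); print(R.from_rotvec(s['tcp_rot']).inv().apply(P-s['tool_pos'])*1000)
E
```

```text
[[ 495.6744007  -357.15259834    6.        ]
 [ 567.19772299 -387.00042781    6.        ]
 [ 536.32872344 -459.31304288    6.        ]] [ 516.00156207 -408.23282061    6.        ] 77.50147453704648 78.62575551720862
[[  3.58537632   0.51879347 -40.65861698]]
[[ 20.19462497 -18.99008332 -18.38503933]
 [ 20.56947562  19.56427527 -19.23988712]]
```

Request:
arm_command --slide '[[-0.011,0.023,0.01],[0,0,0.025],[0,0,0.025],[0,0,0.015],[0,0,0.01],[0,0,0.004],[0,0,0],[0,0,0]]' --angular '[[-1.3,0.5,-0.3],[0,0,0],[0,0,0],[0,0,0],[0,0,0],[0,0,0],[0,0,0],[0,0,0]]' --hand '[0.03,0.03,0.03,0.03,0.03,0.03,0.03,0.03]'

```text
time: 20.7
tool_pos: [0.5141, -0.4057, 0.0465]
tcp_rot: [-2.609, -1.735, 0.003]
wrist_force: [-0.5, -0.1, -1.7]
width: 0.536
```

```bash
python3 plan.py 516 -404.2 35 67.4 2
```

```text
t 20.7 at [ 514.1 -405.7   46.5] yaw 67.3 q [-40.  23. 103.   0.  54. -18.] F [-0.5 -0.1 -1.7] w 0.536
slide [[0.002, 0.001, 0.011], [0.0, 0.0, 0.0]]
ang [[-0.5, -0.2, -0.1], [0.0, 0.0, 0.0]]
end [ 516. -404.   35.] yaw 67.4
```

Request:
arm_command --slide '[[0.002,0.001,0.004],[0,0,0.002],[0,0,0.002],[0,0,0.001],[0,0,0.001],[0,0,0],[0,0,0],[0,0,0]]' --angular '[[-0.5,0,0],[0,0,0],[0,0,0],[0,0,0],[0,0,0],[0,0,0],[0,0,0],[0,0,0]]' --hand '[0.03,0.03,0.03,0.03,0.03,0.03,0.03,0.03]'

```text
time: 21.5
tool_pos: [0.5184, -0.4058, 0.0401]
tcp_rot: [2.61, 1.737, 0.008]
wrist_force: [-0.3, 0.3, -0.8]
width: 0.53
```

```bash
python3 plan.py 516 -404.2 35 67.4 2
```

```text
t 21.5 at [ 518.4 -405.8   40.1] yaw 67.3 q [-40.  23. 104.   0.  53. -18.] F [-0.3  0.3 -0.8] w 0.53
slide [[0.001, -0.003, 0.005], [0.0, 0.0, 0.0]]
ang [[0.5, 0.0, -0.1], [0.0, 0.0, 0.0]]
end [ 516. -404.   35.] yaw 67.4
```

Request:
arm_command --slide '[[0.001,-0.003,0.003],[0,0,0.002],[0,0,0.001],[0,0,0.001],[0,0,0],[0,0,0],[0,0,0],[0,0,0]]' --angular '[[0.4,0,0],[0,0,0],[0,0,0],[0,0,0],[0,0,0],[0,0,0],[0,0,0],[0,0,0]]' --hand '[0.03,0.03,0.03,0.03,0.03,0.03,0.03,0.03]'

```text
time: 22.3
tool_pos: [0.5161, -0.404, 0.0356]
tcp_rot: [2.615, 1.741, 0.001]
wrist_force: [-1.2, 0.8, 1.3]
width: 0.53
```

```bash
python3 plan.py 516 -404.2 35 67.4 2
```

```text
t 22.3 at [ 516.1 -404.    35.6] yaw 67.3 q [-40.  24. 104.   0.  53. -18.] F [-1.2  0.8  1.3] w 0.53
slide [[0.0, 0.0, 0.001], [0.0, 0.0, 0.0]]
ang [[0.1, 0.0, -0.1], [0.0, 0.0, 0.0]]
end [ 516. -404.   35.] yaw 67.4
```

Force is now +1.3 N, so the bottle is on the plate. Releasing and rising.

Request:
arm_command --slide '[[0,0,0],[0,0,0],[0,0,0],[0,0,-0.02],[0,0,-0.045],[0,0,-0.045],[0,0,-0.02],[0,0,0]]' --angular '[[0,0,0],[0,0,0],[0,0,0],[0,0,0],[0,0,0],[0,0,0],[0,0,0],[0,0,0]]' --hand '[0.085,0.085,0.085,0.085,0.085,0.085,0.085,0.085]'

```text
time: 23.1
tool_pos: [0.515, -0.4032, 0.1673]
tcp_rot: [-2.612, -1.739, 0.001]
wrist_force: [1.4, 0.0, -0.4]
width: 0.992
```

```bash
python3 look.py wrist g4; python3 plan.py 631 183 170 28 16
```

```text
t 23.15 at [ 514.6 -402.9  165.9] yaw 67.3 q [-40.  16.  99.   0.  66. -18.] F [ 0.4  0.2 -0.1] w 0.993
slide [[0.047, -0.01, 0.0], [0.045, -0.016, 0.0], [0.042, -0.023, 0.0], [0.039, -0.029, 0.0], [0.034, -0.034, 0.0], [0.03, -0.037, 0.0], [0.03, -0.037, -0.001], [0.03, -0.037, 0.0], [0.031, -0.037, -0.001], [0.03, -0.037, 0.0], [0.031, -0.037, -0.001], [0.03, -0.037, 0.0], [0.014, -0.017, 0.0], [0.0, 0.0, 0.0], [0.0, 0.0, 0.0], [0.0, 0.0, 0.0]]
ang [[-0.1, 0.0, 8.4], [-0.1, 0.0, 8.4], [0.0, 0.0, 8.4], [-0.1, 0.0, 8.4], [0.0, 0.0, 5.7], [0.0, 0.0, 0.0], [0.0, 0.0, 0.0], [0.0, 0.0, 0.0], [0.0, 0.0, 0.0], [0.0, 0.0, 0.0], [0.0, 0.0, 0.0], [0.0, 0.0, 0.0], [0.0, 0.0, 0.0], [0.0, 0.0, 0.0], [0.0, 0.0, 0.0], [0.0, 0.0, 0.0]]
end [631. 183. 170.] yaw 28.0
```

View pics/wrist_g4.png

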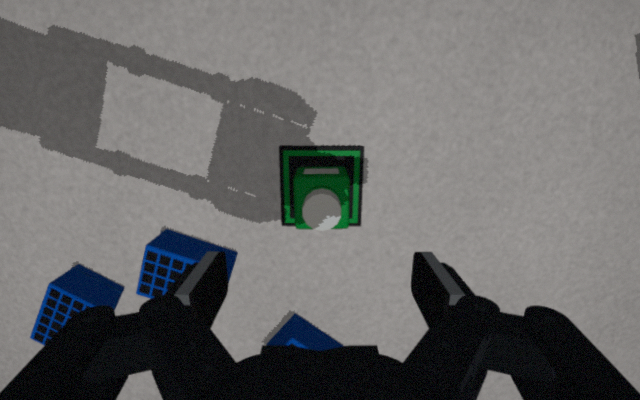

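The bottle stands square on the green-outlined plate, cap at (321,210), plate corners (280,147), (364,147), (361,225) and (283,225). Checking its centring and carrying on to the trough.

```bash
python3 - <<'E'
from h import *
c=bot.get_calibration('wrist')
Q=cast(c,[[280,147],[364,147],[361,225],[283,225]],.006)*1000;print(Q.mean(0))
print(cast(c,[[321,210]],.076)*1000, cast(c,[[294,177],[350,177],[348,230],[294,230]],.054).mean(0)*1000)
E
```

```text
[ 515.62603199 -405.95415768    6.        ]
[[ 514.67650167 -405.66847907   76.        ]] [ 514.22802082 -407.79651454   54.        ]
```

Request:
arm_command --slide '[[0.04,-0.01,-0.004],[0.045,-0.016,-0.002],[0.042,-0.023,0],[0.039,-0.029,0],[0.034,-0.034,0],[0.03,-0.037,0],[0.03,-0.037,0],[0.03,-0.037,0]]' --angular '[[0,0,8.4],[0,0,8.4],[0,0,8.4],[0,0,8.4],[0,0,5.7],[0,0,0],[0,0,0],[0,0,0]]' --hand '[0.085,0.085,0.085,0.085,0.085,0.085,0.085,0.085]'

```text
time: 23.95
tool_pos: [0.5804, -0.028, 0.1555]
tcp_rot: [-3.042, -0.728, 0.032]
wrist_force: [1.3, -0.7, 0.8]
width: 0.998
```

```bash
python3 plan.py 631 183 165 28
```

```text
t 23.95 at [580.4 -28.  155.5] yaw 26.9 q [ -5.  10. 108.   0.  64.  57.] F [ 1.3 -0.7  0.8] w 0.998
slide [[0.031, -0.037, -0.002], [0.032, -0.036, -0.002], [0.032, -0.036, -0.002], [0.032, -0.036, -0.002], [0.016, -0.018, -0.001], [0.0, 0.0, 0.0], [0.0, 0.0, 0.0], [0.0, 0.0, 0.0]]
ang [[-1.1, 1.0, -1.1], [0.0, 0.0, 0.0], [0.0, 0.0, 0.0], [0.0, 0.0, 0.0], [0.0, 0.0, 0.0], [0.0, 0.0, 0.0], [0.0, 0.0, 0.0], [0.0, 0.0, 0.0]]
end [631. 183. 165.] yaw 28.0
```

Request:
arm_command --slide '[[0.031,-0.037,-0.002],[0.032,-0.036,-0.002],[0.032,-0.036,-0.002],[0.027,-0.03,0],[0.01,-0.012,0],[0,0,0],[0,0,0],[0,0,0]]' --angular '[[-1.1,1,-1.1],[0,0,0],[0,0,0],[0,0,0],[0,0,0],[0,0,0],[0,0,0],[0,0,0]]' --hand '[0.085,0.085,0.085,0.085,0.085,0.085,0.085,0.085]'

```text
time: 24.75
tool_pos: [0.6173, 0.1783, 0.1425]
tcp_rot: [-3.044, -0.772, 0.038]
wrist_force: [-0.1, -0.6, -0.3]
width: 0.998
```

```bash
python3 look.py wrist y1 yellow:.036 yellow:.006; python3 plan.py 631 183 16 28
```

```text
yellow:.036 [323. 172.] c [634.8 184.6] sz 87.5 36.1 yaw 28.3 circ [634.7 184.5] 92.8
yellow:.036 [ 35. 146.] c [543.9 395.2] sz 100.8 56.3 yaw 16.3 circ [543.9 395. ] 113.5
yellow:.006 [323. 172.] c [628.7 181.1] sz 98.5 40.6 yaw 28.3 circ [628.6 181. ] 104.4
yellow:.006 [ 35. 146.] c [526.5 418.1] sz 113.4 63.4 yaw 16.3 circ [526.4 417.8] 127.8
t 24.8 at [617.2 177.9 142.4] yaw 28.4 q [ 14.  17. 101.   0.  64.  75.] F [-0.1 -0.5  0.8] w 0.993
slide [[0.007, 0.001, 0.048], [0.005, 0.001, 0.048], [0.004, 0.0, 0.03], [0.0, 0.0, 0.0], [0.0, 0.0, 0.0], [0.0, 0.0, 0.0], [0.0, 0.0, 0.0], [0.0, 0.0, 0.0]]
ang [[-0.4, 1.3, 0.4], [0.0, 0.0, 0.0], [0.0, 0.0, 0.0], [0.0, 0.0, 0.0], [0.0, 0.0, 0.0], [0.0, 0.0, 0.0], [0.0, 0.0, 0.0], [0.0, 0.0, 0.0]]
end [631. 183.  16.] yaw 28.0
```

View pics/wrist_y1.png

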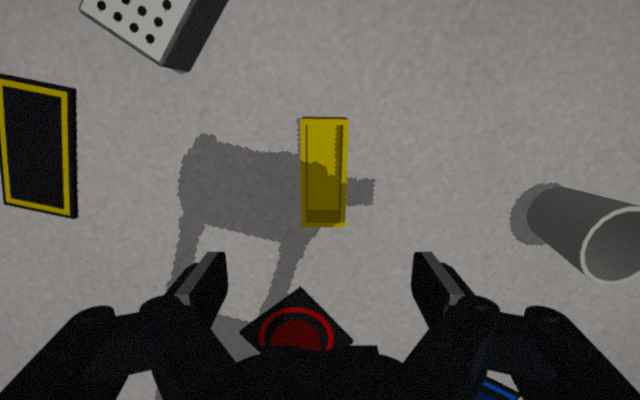

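The trough is at (323,172), measuring 87x36 mm: centre (634,184), yaw 28.3°. The tip box (140,20) and beaker are clear. The trough dock is at (526.5,418), yaw 16.3°.

Request:
arm_command --slide '[[0.014,0.001,0.02],[0.005,0,0.03],[0,0,0.03],[0,0,0.02],[0,0,0.012],[0,0,0.008],[0,0,0],[0,0,0]]' --angular '[[-0.4,1.3,0.2],[0,0,0],[0,0,0],[0,0,0],[0,0,0],[0,0,0],[0,0,0],[0,0,0]]' --hand '[0.085,0.085,0.085,0.085,0.085,0.085,0.085,0.085]'

```text
time: 25.6
tool_pos: [0.6382, 0.1743, 0.0227]
tcp_rot: [3.05, 0.744, 0.011]
wrist_force: [0.2, 0.7, 0.3]
width: 0.997
```

```bash
python3 plan.py 634 184 16 28.2 2
```

```text
t 25.6 at [638.2 174.3  22.7] yaw 27.4 q [ 13.  25. 103.  -0.  51.  76.] F [0.2 0.7 0.3] w 0.997
slide [[0.001, -0.011, 0.007], [0.0, 0.0, 0.0]]
ang [[0.2, -0.4, -0.8], [0.0, 0.0, 0.0]]
end [634. 185.  16.] yaw 28.2
```

Request:
arm_command --slide '[[0.001,-0.011,0.004],[0,0,0.002],[0,0,0],[0,0,0],[0,0,0],[0,0,0],[0,0,0],[0,0,0]]' --angular '[[0,0,-0.8],[0,0,0],[0,0,0],[0,0,0],[0,0,0],[0,0,0],[0,0,0],[0,0,0]]' --hand '[0.085,0.085,0.085,0.02,0.02,0.02,0.02,0.02]'

```text
time: 26.4
tool_pos: [0.637, 0.1871, 0.0211]
tcp_rot: [3.043, 0.769, 0.024]
wrist_force: [0.0, -0.1, -1.3]
width: 0.411
```

```bash
python3 plan.py 634 184 16 28.2 2
```

```text
t 26.4 at [637.  187.1  21.1] yaw 28.4 q [ 14.  25. 104.  -0.  50.  76.] F [ 0.  -0.1 -1.3] w 0.411
slide [[-0.004, 0.001, 0.005], [0.0, 0.0, 0.0]]
ang [[0.3, -0.8, 0.1], [0.0, 0.0, 0.0]]
end [634. 184.  16.] yaw 28.2
```

Request:
arm_command --slide '[[0,0,-0.02],[0,0,-0.04],[0,0,-0.04],[0,0,-0.01],[0,0,0],[0,0,0],[0,0,0],[0,0,0]]' --angular '[[0,0,0],[0,0,0],[0,0,0],[0,0,0],[0,0,0],[0,0,0],[0,0,0],[0,0,0]]' --hand '[0.02,0.02,0.02,0.02,0.02,0.02,0.02,0.02]'

```text
time: 27.2
tool_pos: [0.6298, 0.1849, 0.1252]
tcp_rot: [3.044, 0.767, 0.0]
wrist_force: [-0.5, -1.0, -1.3]
width: 0.413
```

```bash
python3 plan.py 529 417 130 16.4 8; python3 look.py wrist y2
```

```text
t 27.2 at [629.8 184.9 125.2] yaw 28.3 q [ 14.  18. 101.  -0.  61.  76.] F [-0.5 -1.  -1.3] w 0.413
slide [[0.004, -0.048, -0.001], [-0.003, -0.048, -0.001], [-0.006, -0.048, -0.001], [-0.006, -0.048, -0.001], [-0.006, -0.048, -0.001], [-0.001, -0.012, 0.0], [0.0, 0.0, 0.0], [0.0, 0.0, 0.0]]
ang [[0.1, 0.0, 8.4], [0.0, 0.0, 3.5], [0.0, 0.0, 0.0], [0.0, 0.0, 0.0], [0.0, 0.0, 0.0], [0.0, 0.0, 0.0], [0.0, 0.0, 0.0], [0.0, 0.0, 0.0]]
end [529. 417. 130.] yaw 16.4
```

View pics/wrist_y2.png

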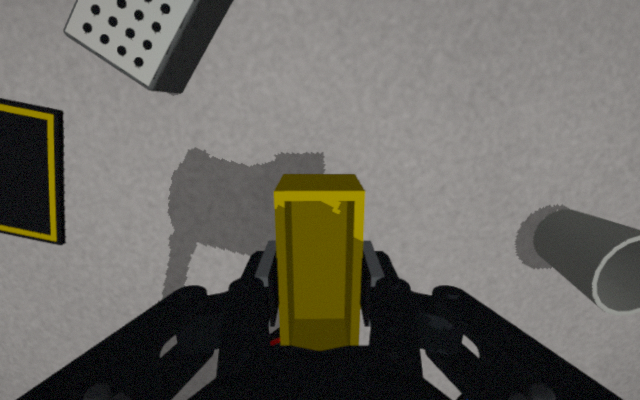

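The trough is held level with its front top edge at row ~191. Computing the in-hand offset, then moving to the dock.

```bash
python3 - <<'E'
from h import *
from scipy.spatial.transform import Rotation as R
s=bot.read_state();c=bot.get_calibration('wrist'); z=s['tool_pos'][2]
P=cast(c,[[276,191],[365,191]],z-.0211+.036); print(R.from_rotvec(s['tcp_rot']).inv().apply(P-s['tool_pos'])*1000)
E
```

```text
[[ 39.6985955  -16.5704434  -14.99464233]
 [ 39.68516602  18.33013556 -14.91818661]]
```

Request:
arm_command --slide '[[0.004,-0.04,-0.006],[-0.003,-0.046,-0.003],[-0.006,-0.048,-0.002],[-0.006,-0.048,-0.001],[-0.005,-0.04,0],[-0.001,-0.015,0],[0,0,0],[0,0,0]]' --angular '[[0,0,8.4],[0,0,3.5],[0,0,0],[0,0,0],[0,0,0],[0,0,0],[0,0,0],[0,0,0]]' --hand '[0.02,0.02,0.02,0.02,0.02,0.02,0.02,0.02]'

```text
time: 28.05
tool_pos: [0.5309, 0.4074, 0.1254]
tcp_rot: [3.103, 0.428, -0.022]
wrist_force: [-0.0, -1.1, -0.5]
width: 0.413
```

```bash
python3 plan.py 530 418.7 27 16.4 8; python3 look.py wrist y3
```

```text
t 28.05 at [530.9 407.4 125.4] yaw 15.7 q [ 35.  20.  98.  -0.  63. 110.] F [-0.  -1.1 -0.5] w 0.413
slide [[0.002, -0.006, 0.048], [0.001, -0.005, 0.048], [0.0, 0.0, 0.002], [0.0, 0.0, 0.0], [0.0, 0.0, 0.0], [0.0, 0.0, 0.0], [0.0, 0.0, 0.0], [0.0, 0.0, 0.0]]
ang [[0.4, 0.9, -0.7], [0.0, 0.0, 0.0], [0.0, 0.0, 0.0], [0.0, 0.0, 0.0], [0.0, 0.0, 0.0], [0.0, 0.0, 0.0], [0.0, 0.0, 0.0], [0.0, 0.0, 0.0]]
end [530. 418.  27.] yaw 16.4
```

View pics/wrist_y3.png

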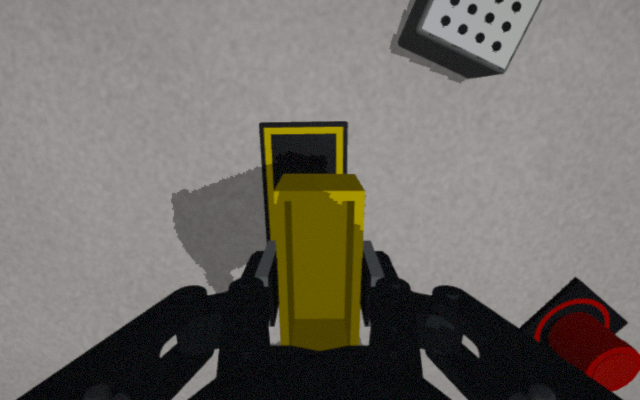

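The dock's far corners are (260,123) and (348,122), seen beyond the held trough.

```bash
python3 - <<'E'
from h import *
c=bot.get_calibration('wrist')
Q=cast(c,[[260,123],[348,122]],.006)[:,:2]*1000; m=Q.mean(0); a=np.radians(16.4)
print(Q,np.linalg.norm(Q[0]-Q[1]),m-60*np.array([np.cos(a),np.sin(a)]))
im=cv2.imread('pics/top_b3.png')[:,:,::-1].copy(); c=bot.get_calibration('top')
for b in blobs(im,'yellow'): print(cv2.minAreaRect((cast(c,b,.006)[:,:2]*1000).astype(np.float32)))
E
```

```text
[[574.48350408 466.13009111]
 [593.70658686 400.08129248]] 68.78932120675725 [526.536207   416.16520438]
((525.4594116210938, 417.9682922363281), (114.48011779785156, 63.512428283691406), 16.52989387512207)
((637.42236328125, 189.2390899658203), (89.65548706054688, 36.19396209716797), 27.812957763671875)
```

Request:
arm_command --slide '[[0.002,-0.011,0.015],[0,0,0.025],[0,0,0.02],[0,0,0.012],[0,0,0.008],[0,0,0],[0,0,0],[0,0,0]]' --angular '[[0.4,0.9,-0.7],[0,0,0],[0,0,0],[0,0,0],[0,0,0],[0,0,0],[0,0,0],[0,0,0]]' --hand '[0.02,0.02,0.02,0.02,0.02,0.02,0.02,0.02]'

```text
time: 28.9
tool_pos: [0.5378, 0.4082, 0.0446]
tcp_rot: [3.111, 0.428, 0.007]
wrist_force: [-0.4, 0.0, -1.2]
width: 0.415
```

```bash
python3 plan.py 529.5 418.3 27 16.4 2
```

```text
t 28.9 at [537.8 408.2  44.6] yaw 15.7 q [ 35.  25. 101.  -0.  54. 110.] F [-0.4  0.  -1.2] w 0.415
slide [[-0.005, -0.012, 0.018], [0.0, 0.0, 0.0]]
ang [[0.1, -0.2, -0.7], [0.0, 0.0, 0.0]]
end [530. 418.  27.] yaw 16.4
```

Request:
arm_command --slide '[[-0.005,-0.012,0.007],[0,0,0.003],[0,0,0],[0,0,0],[0,0,0],[0,0,0],[0,0,0],[0,0,0]]' --angular '[[0,0,-0.7],[0,0,0],[0,0,0],[0,0,0],[0,0,0],[0,0,0],[0,0,0],[0,0,0]]' --hand '[0.02,0.02,0.02,0.02,0.02,0.02,0.02,0.02]'

```text
time: 29.7
tool_pos: [0.5303, 0.4215, 0.0369]
tcp_rot: [-3.108, -0.451, -0.014]
wrist_force: [0.3, -0.8, -0.6]
width: 0.415
```

```bash
python3 plan.py 529.5 418.3 27 16.4 2
```

```text
t 29.7 at [530.3 421.5  36.9] yaw 16.5 q [ 36.  25. 101.  -0.  53. 110.] F [ 0.3 -0.8 -0.6] w 0.415
slide [[-0.002, 0.003, 0.01], [0.0, 0.0, 0.0]]
ang [[0.0, -0.5, 0.1], [0.0, 0.0, 0.0]]
end [529. 418.  27.] yaw 16.4
```

Request:
arm_command --slide '[[-0.002,0.003,0.004],[0,0,0.003],[0,0,0.002],[0,0,0.001],[0,0,0.001],[0,0,0],[0,0,0],[0,0,0]]' --angular '[[0,-0.4,0],[0,0,0],[0,0,0],[0,0,0],[0,0,0],[0,0,0],[0,0,0],[0,0,0]]' --hand '[0.02,0.02,0.02,0.02,0.02,0.02,0.02,0.02]'

```text
time: 30.5
tool_pos: [0.53, 0.418, 0.0274]
tcp_rot: [-3.108, -0.45, -0.004]
wrist_force: [0.5, -0.5, -0.1]
width: 0.417
```

```bash
python3 plan.py 529.5 418.3 27 16.4 2
```

```text
t 30.5 at [530.  418.   27.4] yaw 16.5 q [ 36.  26. 101.  -0.  52. 110.] F [ 0.5 -0.5 -0.1] w 0.417
slide [[0.0, 0.0, 0.0], [0.0, 0.0, 0.0]]
ang [[0.0, -0.1, 0.1], [0.0, 0.0, 0.0]]
end [530. 418.  27.] yaw 16.4
```

On target and touching, so releasing and rising straight up.

Request:
arm_command --slide '[[0,0,0.001],[0,0,0],[0,0,0],[0,0,0],[0,0,-0.02],[0,0,-0.045],[0,0,-0.045],[0,0,-0.02]]' --angular '[[0,0,0],[0,0,0],[0,0,0],[0,0,0],[0,0,0],[0,0,0],[0,0,0],[0,0,0]]' --hand '[0.02,0.085,0.085,0.085,0.085,0.085,0.085,0.085]'

```text
time: 31.3
tool_pos: [0.5262, 0.4152, 0.1532]
tcp_rot: [3.104, 0.449, -0.016]
wrist_force: [0.4, -0.5, 0.7]
width: 0.993
```

Request:
arm_command --slide '[[0,0,-0.03],[0,0,0],[0,0,0],[0,0,0],[0,0,0],[0,0,0],[0,0,0],[0,0,0]]' --angular '[[0,0,0],[0,0,0],[0,0,0],[0,0,0],[0,0,0],[0,0,0],[0,0,0],[0,0,0]]' --hand '[0.085,0.085,0.085,0.085,0.085,0.085,0.085,0.085]'

```text
time: 32.1
tool_pos: [0.5265, 0.4153, 0.1836]
tcp_rot: [3.104, 0.449, -0.015]
wrist_force: [-1.2, -0.5, -0.5]
width: 0.996
```

```bash
python3 look.py wrist y4 yellow:.042 ; python3 look.py scene y4; python3 look.py top y4; python3 plan.py 520 418 180 16.4 2
```

```text
yellow:.042 [316. 174.] c [534.  419.6] sz 100.7 56.3 yaw 16.4 circ [534.9 420. ] 112.8
t 32.25 at [526.7 415.5 184. ] yaw 16.5 q [ 36.  17.  95.  -0.  68. 110.] F [-0.1 -0.5  0.1] w 0.994
slide [[-0.006, -0.004, 0.004], [0.0, 0.0, 0.0]]
ang [[0.2, 0.5, 0.1], [0.0, 0.0, 0.0]]
end [520. 418. 180.] yaw 16.4
```

View pics/wrist_y4.png

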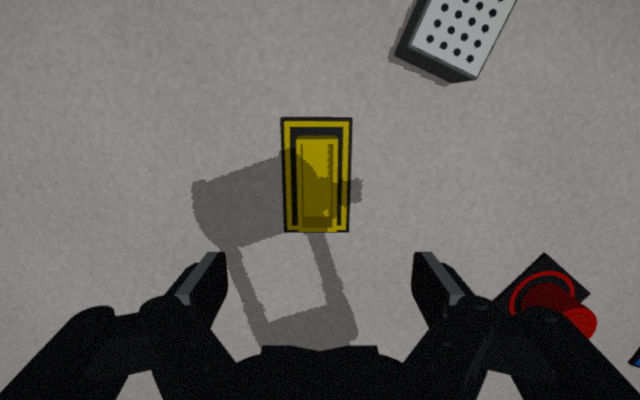

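View pics/top_y4.png

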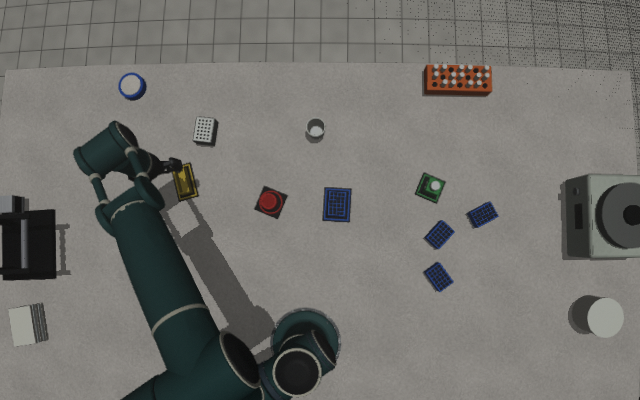

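View pics/scene_y4.png

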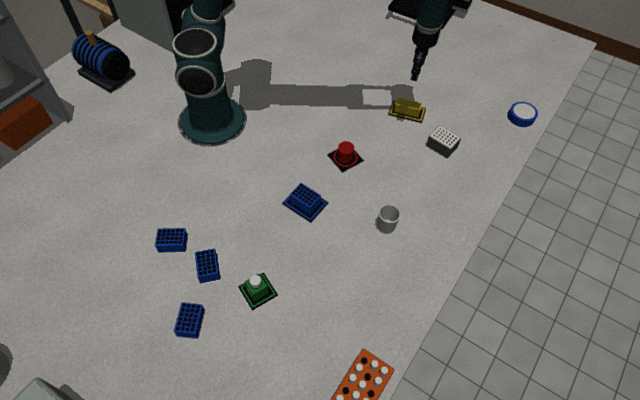

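All four pieces stand on their plates, and the tip box (205,130) and beaker (316,128) are unmoved in the top view. Last numeric check:

```bash
python3 - <<'E'
from h import *
c=bot.get_calibration('wrist')
im=cv2.imread('pics/wrist_y4.png'); cv2.imwrite('pics/c5.png',cv2.resize(im[105:245,265:370],None,fx=4,fy=4,interpolation=cv2.INTER_CUBIC))
print(cast(c,[[281,117],[352,118],[349,231],[285,231]],.006).mean(0)*1000)
print(cast(c,[[296,138],[338,138],[336,229],[298,229]],.042).mean(0)*1000)
t=cv2.imread('pics/top_y4.png'); cv2.imwrite('pics/c6.png',cv2.resize(t[160:230,160:460],None,fx=2.6,fy=2.6,interpolation=cv2.INTER_CUBIC))
c=bot.get_calibration('top')
t=t[:,:,::-1].copy()
h=cv2.cvtColor(t,cv2.COLOR_RGB2HSV)
w=cv2.inRange(h,(0,0,130),(180,60,255)); w[:165]=0;w[215:]=0;w[:,:410]=0;w[:,450:]=0
p=np.argwhere(w)[:,::-1]; print('cap',cast(c,[p.mean(0)],.076)*1000,len(p))
for n in ('top0','top_y4'):
  g=cv2.imread(f'pics/{n}.png'); a=cv2.cvtColor(g,cv2.COLOR_BGR2GRAY)
  for nm,(r0,r1,c0,c1) in dict(tip=(110,150,190,222),beaker=(112,145,300,332)).items():
    q=np.argwhere(a[r0:r1,c0:c1]>150); print(n,nm,q.mean(0).round(2),len(q))
E
```

```text
[527.81948571 417.45812333   6.        ]
[528.46924529 417.26619387  42.        ]
cap [[ 496.49065317 -390.53073388   76.        ]] 1387
top0 tip [20.04 12.69] 142
top0 beaker [18.49 16.03] 59
top_y4 tip [19.32 12.55] 199
top_y4 beaker [18.78 15.47] 79
```

View pics/c5.png

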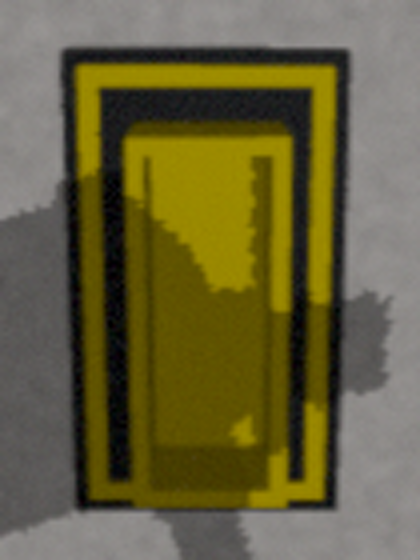

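View pics/c6.png

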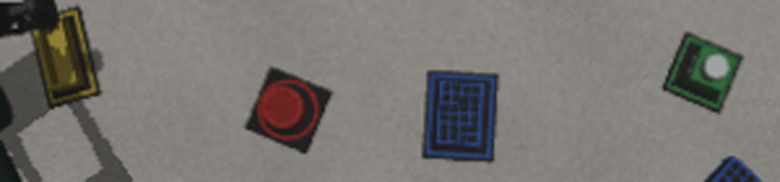

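The trough is within 1 mm. My cap mask caught bench pixels (1387 of them), so that number is void. I'm redoing it from the cap's crop pixel (717,66) and then handing in.

```bash
python3 - <<'E'
from h import *
c=bot.get_calibration('top')
print('cap',cast(c,[[717/2.6+160,66/2.6+160]],.076)*1000,'jar',cast(c,[[282/2.6+160,106/2.6+160]],.056)*1000,'block',cast(c,[[461/2.6+160,115/2.6+160]],.048)*1000)
s=bot.read_state(); print(s['time'],s['wrist_force'],s['width'])
bot.finish_job()
E
```

```text
cap [[ 511.98166393 -409.91271575   76.        ]] jar [[459.00655999 121.18789038  56.        ]] block [[450.98009206 -99.4144696   48.        ]]
32.25 [-0.05877824 -0.54585129  0.09455776] 0.9940019439050131
the job is handed in; nothing more can be done
```

All four pieces are upright on their own plates, released, and the job was handed in at 32.3 s. For the blue block I took the leftmost of the four look-alikes. I lowered each piece until it touched its plate before opening the gripper.

| Piece | Offset from plate centre (wrist camera, after release) | Rougher check (overhead camera) |
|---|---|---|
| Block | under 1 mm | about 4 mm |
| Trough | under 1 mm | not measured (arm partly in the way) |
| Bottle | about 1–3 mm | about 5 mm |
| Jar | about 2 mm | about 2 mm |

- **Disagreement:** the two cameras differ by up to about 5 mm, but every reading is well inside the 12 mm limit. The overhead points were picked by eye from a crop.
- **Failed check:** my first overhead measurement of the bottle cap picked up bench pixels, so I discarded it and redid it by hand.
- **Alignment:** the block, trough and bottle look square to their outlines. I judged that from the pictures rather than measuring it.
- **Bystanders:** the tip box and beaker are within about 1 pixel of where they started in the overhead view.

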